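# Lock a lens rider in the optical bench and lay the rule against both feet

### The arm

A 6-joint arm with a two-finger parallel gripper is mounted at the origin on the work surface. World frame = base frame: x ahead of the robot, y to its left, z up, the work surface at z = 0. Lengths are in mm, angles in rad, forces in N, time in s.
With the tool pointing down it reaches from about 275 to 825 mm from the base axis. Payload 5.2 kg.
Tool frame: the origin (TCP) lies at the very end of the fingers, on their centre line; the grasp point (between the pads) lies robot.grasp_offset behind it (robot.grasp_offset is the distance from the TCP to the grasp point, in mm); z points along the fingers, y is the line along which they close (so a half turn about z gives the same grasp; the last joint's range is limited). The gripper opens to 93 mm and grips with 3 to 60 N. Pads are 15 mm wide; open, the fingers measure 128 mm over their backs; the gripper's body (75 mm by 188 mm) begins 65 mm behind the grasp point.
Start: joints at [-1.353, 0.259, 1.535, -0, 1.348, -0.203], TCP at [224.691, -502.015, 218.653] pointing down, gripper open.
Joint ranges: [-3.14, 3.14], [-0.91, 2.08], [0.19, 2.58], [-1.22, 4.36], [0.22, 2.71], [-3.12, 3.12]. Speed limits (rad/s): [2.57, 2.57, 3.14, 3.14, 3.14, 3.14].

### API

Orientations are given as a unit quaternion [w, x, y, z].
In Python, from workcell import robot gives the robot as it stands.
- The arm moves only by the tool send_rows, never from a script. Its argument "series" is one flat list of numbers, 5 for each row, row after row: the opening, from 0 (shut) to 1 (fully open), then the shift along the tool's x, y, z in mm, then the turn about the tool's z in degrees. In form: [gripper, tx, ty, tz, turn, gripper, tx, ty, tz, turn, ...]. A call has 1 to 10 rows; each row is the pose to reach, as a shift and turn from the pose commanded when the call began, along the tool's axes at that moment; what a row does not reach only later rows make up. A row lasts 1/12 s, in which the tool goes at most 41.7 mm and 7.16 degrees, less where a joint would pass 70% of its speed; a pose out of reach is approached as far as the arm can. A call with a gripper value outside its range is refused whole. The fingers move at their own pace and stop on an object; "squeeze" is the grip in N (left out, the last holds). Time passes only in rows, so rows that repeat a pose let the fingers close. It gives the time, the measured TCP pose, the force, the opening and the grip force at its end, in the units of the state.
- robot.get_state(): the state, without advancing time (a new reading comes with each control period).
- robot.capture(name): name is "scene" or "top" or "wrist"; returns a dict with "color" (400x640x3 uint8, red, green, blue), "vfov" (degrees; the focal length in pixels is half the picture's height over the tangent of half this angle, whatever the lens; pixels are square), "cx", "cy" (the principal point, pixels), "R" (3x3) and "t" (3): a world point X has camera coordinates R X + t. Camera axes: x right, y down, z forward; pixel columns grow to the right and rows downward; lengths in mm; the calibration is good to about 2 mm. A picture is of the moment at which its call begins. There is no depth.
- robot.sign_off(): hands the job in; it is judged then, once.
The state is a dict: "t": time; "q": joint angles; "qd": joint speeds; "tau": joint torques, N m; "position": TCP position; "orientation": TCP orientation; "wrist_force": force on the tool from outside, world axes, zero at the start; "moment": the same for the moment, N m; "opening": opening from 0.0 (shut) to 1.0 (fully open); "grip_force": force on a finger pad.
Only numpy, scipy, OpenCV 4.12 (cv2) and the standard library are available. Lean on these libraries where they do the work, as an engineer would, in place of code of your own. Each camera call takes 0.05 s, during which the arm holds its last target. There are 200 camera calls.

### The job

Take the lens holder out of the wooden rack and fit it on the optical bench at the strip of tape: drop its hammer-head foot into the slot until the collar sits on the metal, and turn it a quarter turn so that the head catches under the lips and the lens faces the lamp squarely. Then, without lifting it off the board, slide the straightedge up until its graduated edge touches the round foot collars of the lens holder and of the lamp at the same time, so that the distance can be read. Leave the other two holders in their rack and do not disturb anything else on the table.

Things in the scene. Friction and masses are not known exactly. Their poses are not given: they have to be found in the camera images.
- lens_mid (a point): Lens holder: black upright plate with a glass lens in a round hole, on a foot. Loose, about 300 g, 102 mm tall. Point on its vertical axis, half-way up. z up. Plate 56 mm wide (x), 12 mm thick (y), 68 mm tall, top 51 mm above this point; its top 22 mm is a solid bar to grip across the thickness. Stands in one of the rack's wells, collar resting on the rack.
- lens_foot (a point): Same holder: centre of the underside of its round foot collar (33 mm below lens_mid; collar diameter 40, thickness 8 mm). Below it a round neck, diameter 19.5, length 8 mm, then the hammer head: 34 mm along x (as the plate is wide), 19.5 mm along y, 10 mm high, its underside 18 mm below this point and its bottom 3 mm stepped in 2 mm all round.
- screen_mid (a point): Screen holder: size, foot, point and axes as the lens holder, but its plate carries a solid white screen. Loose, in another well; stays there.
- slit_mid (a point): Slit holder: the same again, but its black plate has one narrow upright slit. Loose, in another well; stays there.
- rack: Wooden storage block, fixed, 216 mm (x) by 86 mm (y) by 35 mm high. Three rectangular wells, 26 mm (x) by 40 mm (y), in a row at x = -70, 0 and +70 mm, in each a holder with its plate's width along the rack's y. Origin at the centre of its underside. Which holder is in which well changes.
- board: Optical bench, fixed: plywood board 30 mm high, 440 mm long (y), an aluminium slotted channel let in flush with its top along its whole length. Origin on the table under the middle of the slot's centre line; y along the slot, x across it; board from x = -185 (robot's side) to +75 mm. Slot 22.5 mm wide; lips 6 mm thick; below them 42 mm wide, floor 22 mm below the board's top.
- mark (a point): Where the lens holder goes: point on the slot's centre line, level with the board's top, in line with the middle of a strip of pale masking tape, 12 mm wide, stuck across the board's far strip. With the collar on the lips the hammer head lies 2 mm below them, free to turn either way. Only with the head along the slot does it go in.
- lamp_foot (a point): Black battery lamp locked in the slot, fixed: a lying tube 44 mm in diameter, 60 mm long along the slot, its top 69 mm above the board, on a foot with the same 40 mm round collar, 8 mm thick. Point: centre of the collar's underside, at the board's top on the slot's centre line. 130 to 240 mm from the mark.
- rule_mid (a point): Aluminium straightedge, loose, about 400 g, flat on the board on the robot's side of the slot, askew: blade 50 (x) by 360 (y) by 6 mm, a grey grip rib along the middle of its top 14 wide, 160 long, 30 mm high. Point: its centre, 18 mm above its underside. z up, +x to its graduated edge, 25 mm off, which faces the slot.
- rule_edge (a point): Same straightedge: middle of its graduated edge, on its underside. A collar touches the edge when the collar's axis is 20 mm ahead of it (along the rule's +x). The blade slides with 2 to 6 N and passes under the lens holder's plate (16 mm up) and the lamp's tube (20 mm up).
- prism: Bystander: small three-sided glass prism, 28 mm tall, standing on the board's far strip beside the slot. Origin under its centre.
- jar: Bystander: glass jar with a metal lid, 62 mm across, 130 mm tall. Origin under its centre.
- funnel: Bystander: red plastic funnel standing on its mouth, 90 mm across, 105 mm tall. Origin under its centre.
- weights: Bystander: stack of brass slotted weights with a pin, 38 mm across, 74 mm tall. Origin under its centre.
- glass: Bystander: small drinking glass, 54 mm across, 58 mm tall. Origin under its centre.

How it is judged:
By the outcome, as a careful person would: the job done as asked, in the order asked, and still so for the second after the job is handed in, with the robot touching nothing.
It also fails if it takes over 67 s, if anything falls off the work surface, if the arm or the gripper's body presses on something with over 40 N, if the wrist force passes 120 N, or if a joint passes its speed limit or range.

## Working session

There is one attempt and no reset: what is moved stays moved. The work goes in short steps, Python scripts to look and compute and a tool call to move; the robot and the scene stay as the last step left them, time stands still between calls to the robot, and variables do not carry over. Pictures are saved under pics/ and viewed, at most 10 in all, crops included, and the job is handed in when it is done.

Besides the shell and the picture viewer there is one more tool, called after "Request:" as name(argument=value, ...) on one line, values as JSON. send_rows: Moves the arm, as the interface text tells. Its arguments: {"type":"object","properties":{"series":{"type":"array","items":{"type":"number"}},"squeeze":{"type":"number"}},"required":["series"]}

```bash
mkdir -p pics
cat > h.py <<'E'
import numpy as np, cv2, pickle
from workcell import robot
def snap(cam,name):
    d=robot.capture(cam); cv2.imwrite(f'pics/{name}.png',d['color'][...,::-1])
    pickle.dump(d,open(f'pics/{name}.pkl','wb')); return d
def load(n): return pickle.load(open(f'pics/{n}.pkl','rb'))
def ray(d,u,v):
    f=d['color'].shape[0]/2/np.tan(np.radians(d['vfov'])/2)
    R=np.array(d['R']);t=np.array(d['t']); c=-R.T@t
    r=R.T@np.array([(u-d['cx'])/f,(v-d['cy'])/f,1]); return c,r/np.linalg.norm(r)
def onz(d,u,v,z):
    c,r=ray(d,u,v); return c+r*(z-c[2])/r[2]
def proj(d,X):
    f=d['color'].shape[0]/2/np.tan(np.radians(d['vfov'])/2)
    p=np.array(d['R'])@np.array(X,float)+np.array(d['t']); return np.array([d['cx']+f*p[0]/p[2],d['cy']+f*p[1]/p[2]])
def tri(obs):
    A=np.zeros((3,3));b=np.zeros(3)
    for d,u,v in obs:
        c,r=ray(d,u,v);P=np.eye(3)-np.outer(r,r);A+=P;b+=P@c
    X=np.linalg.solve(A,b); return X,[np.round(proj(d,X)-[u,v],1) for d,u,v in obs]
E
python3 - <<'E'
from h import *
np.set_printoptions(suppress=True,precision=2)
for c in ['scene','top']:
    d=snap(c,c+'0'); print(c,d['vfov'],d['cx'],d['cy'],-np.array(d['R']).T@d['t']); print(np.array(d['R']))
    cv2.imwrite(f'pics/{c}0b.png',cv2.resize(d['color'][...,::-1],(800,500),interpolation=cv2.INTER_CUBIC))
s=robot.get_state();print(s,robot.grasp_offset)
E
```

```text
scene 49.858432676841794 327.4098385000461 196.69470546889718 [1156.48 -253.39  982.55]
[[ 0.17  0.98 -0.01]
 [ 0.79 -0.15 -0.59]
 [-0.58  0.09 -0.81]]
top 45.80148476715881 319.99085579953106 197.75863995713297 [ 365.   -123.77 1465.69]
[[ 0.   -1.   -0.  ]
 [-0.99 -0.   -0.1 ]
 [ 0.1   0.   -0.99]]
{'t': 0.1, 'q': array([-1.35,  0.26,  1.54, -0.  ,  1.35, -0.2 ]), 'qd': array([-0., -0., -0.,  0.,  0., -0.]), 'tau': array([  0.  , -43.82, -28.46,   0.07,   0.04,  -0.  ]), 'position': array([ 224.58, -501.52,  217.9 ]), 'orientation': array([-0.  ,  0.98,  0.21, -0.  ]), 'wrist_force': array([-0.2 , -0.08,  0.42]), 'moment': array([0.02, 0.01, 0.05]), 'grip_force': 0.0, 'opening': 1.0015419332088693} 18.8
```

View pics/scene0b.png

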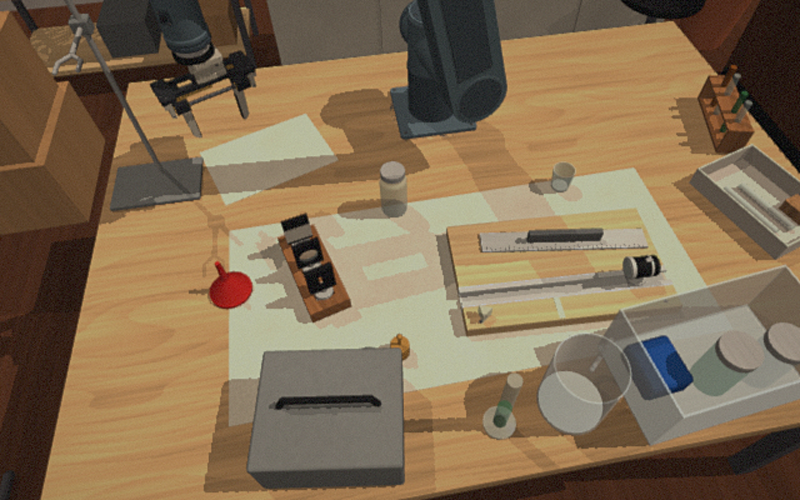

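View pics/top0b.png

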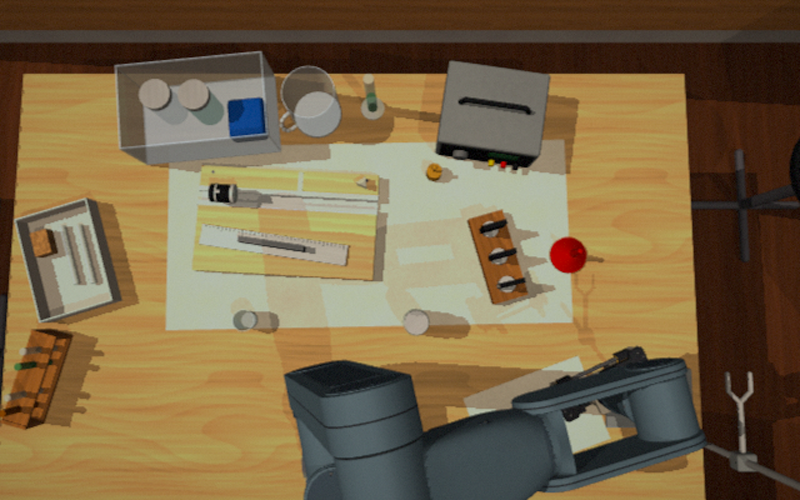

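The scene view shows the rack at (315,270), with the three holders, and the bench at right with the lamp at (642,267) and tape at (560,307). The top view shows the rack at (498,255), the bench at (287,225), lamp at (222,193), and tape at (300,180). Next, enlarged crops.

Run:
```python
from h import *
s=load('scene0')['color'][...,::-1]; t=load('top0')['color'][...,::-1]
def crop(im,x,y,w,h,k): return cv2.resize(im[y:y+h,x:x+w],None,fx=k,fy=k,interpolation=cv2.INTER_CUBIC)
# left: scene rack x210-290,y165-260 ; top rack x365-430,y160-250 ; 
a=crop(s,215,165,70,95,4); b=crop(t,365,160,65,95,4)   # 280x380,260x380
c=crop(t,150,125,160,105,5)
o=np.zeros((380,560,3),np.uint8); o[:,:280]=a; o[:,290:550]=b
cv2.imwrite('pics/c1.png',o); cv2.imwrite('pics/c2.png',c)
```

```text
(no output)
```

View pics/c1.png

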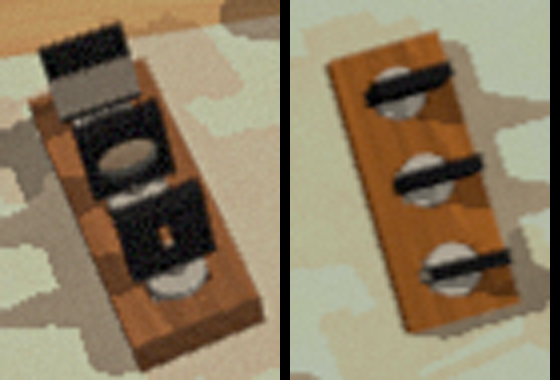

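View pics/c2.png

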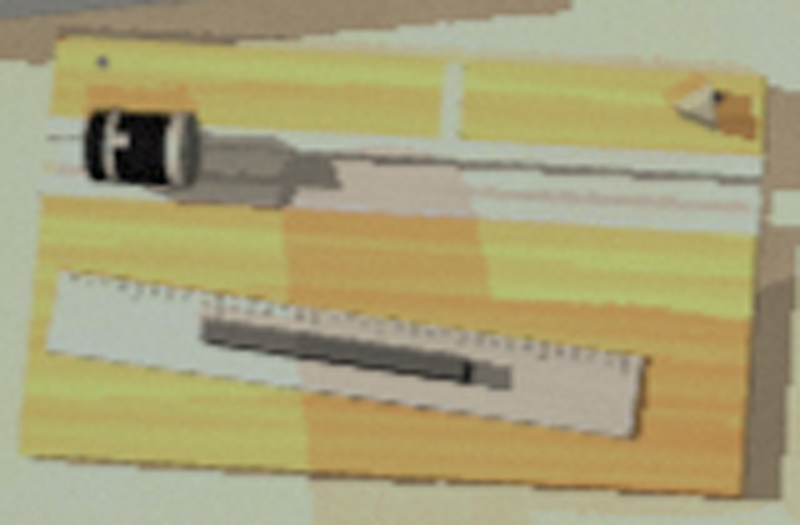

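Lens holder is in the middle well (white screen nearest the robot, slit farthest). Tape centre in c2 at about (452,100); lamp tube at (142,148); rule corners at (60,270),(647,355),(632,437),(47,352).

Run:
```python
from h import *
np.set_printoptions(suppress=True,precision=1)
t=load('top0'); s=load('scene0')
T1=lambda x,y:(365+(x-290+.5)/4-.5,160+(y+.5)/4-.5)
T2=lambda x,y:(150+(x+.5)/5-.5,125+(y+.5)/5-.5)
S1=lambda x,y:(215+(x+.5)/4-.5,165+(y+.5)/4-.5)
R=[onz(t,*T1(*p),35) for p in [(328,63),(438,32),(518,300),(410,333)]]
print('rack',np.array(R),np.mean(R,0)); 
for i in range(4): d=R[i]-R[i-1]; print(np.linalg.norm(d),np.degrees(np.arctan2(d[1],d[0])))
print('rackscene',[onz(s,*S1(*p),35) for p in [(137,342),(262,294),(148,60),(32,102)]])
B=[onz(t,*T2(*p),30) for p in [(58,38),(765,75),(745,495),(22,457)]]
print('board',np.array(B),np.mean(B,0))
for i in range(4): d=B[i]-B[i-1]; print(np.linalg.norm(d),np.degrees(np.arctan2(d[1],d[0])))
print('tape',onz(t,*T2(453,65),30),onz(t,*T2(451,137),30))
L=[onz(t,*T2(*p),36) for p in [(60,270),(647,355),(632,437),(47,352)]]
print('rule',np.array(L),np.mean(L,0))
for i in range(4): d=L[i]-L[i-1]; print(np.linalg.norm(d),np.degrees(np.arctan2(d[1],d[0])))
print('lamp tube top',onz(t,*T2(142,148),52))
print('plate top mid',onz(t,*T1(438,174),145),'collar',onz(t,*T1(424,181),43))
# tri: plate top corners lens: scene (75,125),(160,98) ; top (395,190)/(482,160)
print(tri([(t,*T1(397,189)),(s,*S1(162,98))]),tri([(t,*T1(482,162)),(s,*S1(75,127))]))
```

```text
rack [[ 579.7 -285.7   35. ]
 [ 603.9 -369.9   35. ]
 [ 399.8 -427.1   35. ]
 [ 374.8 -345.5   35. ]] [ 489.6 -357.    35. ]
213.444017336508 16.26974334383429
87.62805804614689 -74.02310509502668
211.92698971435428 -164.34305010555545
85.36718969813376 106.99547632743578
rackscene [array([ 602.1, -367.6,   35. ]), array([ 581.5, -286.7,   35. ]), array([ 377.5, -345.1,   35. ]), array([ 400. , -426.8,   35. ])]
board [[713.9 371.1  30. ]
 [691.5 -66.5  30. ]
 [432.3 -56.   30. ]
 [454.3 383.5  30. ]] [573.  158.1  30. ]
259.90182667444344 -2.7315556874224884
438.1991868352541 -92.92375939790642
259.4407000401767 177.68373903413277
440.07833928984945 87.13798500943264
tape [697.4 126.3  30. ] [652.2 126.7  30. ]
rule [[568.1 362.6  36. ]
 [516.9   3.9  36. ]
 [466.9  12.4  36. ]
 [517.8 368.6  36. ]] [517.4 186.9  36. ]
50.68597618596823 -6.8774035773458495
362.355147314098 -98.13523092428464
50.657495182430054 170.3253874935557
359.8816523047774 81.87026969653044
lamp tube top [640.6 310.1  52. ]
plate top mid [ 484.9 -349.5  145. ] collar [ 488.9 -356.3   43. ]
(array([ 476.6, -327.9,  115.6]), [array([1. , 0.1]), array([ 1.1, -0. ])]) (array([ 495.5, -384.6,  123.9]), [array([0.1, 0. ]), array([0.1, 0. ])])
```

```bash
cat >> h.py <<'E'
def go(x,y,z,hy):
    "shift in tool axes to reach TCP x,y,z with tool-y heading hy (deg); best of half turns"
    from scipy.spatial.transform import Rotation as Ro
    s=robot.get_state(); w,a,b,c=s['orientation']; M=Ro.from_quat([a,b,c,w]).as_matrix()
    d=M.T@(np.array([x,y,z])-s['position']); h=np.degrees(np.arctan2(M[1,1],M[0,1]))
    turn=-((hy-h+180)%360-180)
    print('pos',np.round(s['position'],1),'hy',round(h,2),'tiltz',np.round(M[:,2],4),'t',round(s['t'],2),'q',np.round(s['q'],2),'F',np.round(s['wrist_force'],1),'op',round(s['opening'],3),'grip',round(s['grip_force'],1))
    print('-> shift',np.round(d,1),'turn',round(turn,2))
E
python3 -c "
from h import *
go(470,-340,260,16.2)"
```

```text
pos [ 224.6 -501.5  217.9] hy -65.89 tiltz [-4.0e-04  1.6e-03 -1.0e+00] t 0.1 q [-1.35  0.26  1.54 -0.    1.35 -0.2 ] F [-0.2 -0.1  0.4] op 1.002 grip 0.0
-> shift [290.  -47.3 -41.9] turn -82.09
```

Request:
send_rows(series=[0.45,29,-5,-42,-7,0.45,58,-10,-42,-14,0.45,87,-14,-42,-21,0.45,116,-19,-42,-28,0.45,145,-24,-42,-35,0.45,174,-28,-42,-42,0.45,203,-33,-42,-49,0.45,232,-38,-42,-56,0.45,261,-43,-42,-63,0.45,290,-47,-42,-70])

```text
t: 0.93
position: [471.1, -339.3, 260.2]
orientation: [-0.0, 0.679, 0.734, 0.0]
wrist_force: [-0.0, 0.1, -0.4]
opening: 0.454
grip_force: 0.0
```

Request:
send_rows(series=[0.45,0,0,0,-7,0.45,0,0,0,-12,0.45,0,0,0,-12,0.45,0,0,0,-12])

```text
t: 1.27
position: [470.1, -340.4, 260.2]
orientation: [-0.0, 0.602, 0.798, 0.0]
wrist_force: [-0.7, -1.2, -0.4]
opening: 0.451
grip_force: 0.0
```

Run:
```python
from h import *
np.set_printoptions(suppress=True,precision=3)
d=snap('wrist','w1'); go(488,-357,260,16.2)
print(d['vfov'],d['cx'],d['cy'],-np.array(d['R']).T@d['t']);print(np.array(d['R']))
```

```text
pos [ 470.  -340.6  260.3] hy 15.93 tiltz [-0.001  0.001 -1.   ] t 1.32 q [-0.82  0.29  1.39 -0.    1.46 -1.1 ] F [ 0.7  0.1 -0.6] op 0.45 grip 0.0
-> shift [-20.7  12.8   0.3] turn -0.27
68.94836190102511 321.6931865525623 200.53825764094918 [ 450.384 -270.472  425.884]
[[ 0.961  0.275 -0.001]
 [ 0.266 -0.927  0.264]
 [ 0.072 -0.254 -0.965]]
```

View pics/w1.png

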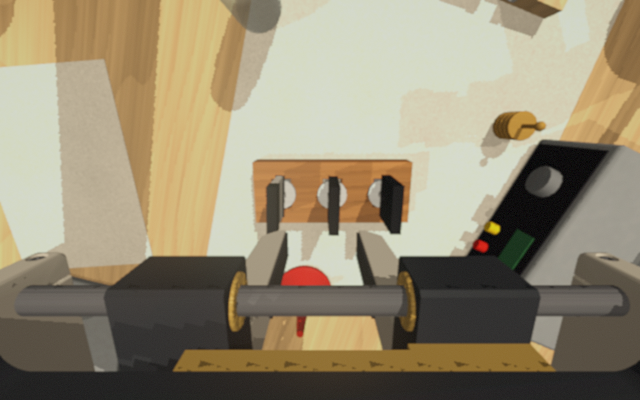

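Wrist view: rack top corners about (253,160),(411,160),(411,222),(253,222); middle (lens) plate top runs (334,178)–(334,235). I will crop for precision.

Run:
```python
from h import *
im=load('w1')['color'][150:246,245:420,::-1]
cv2.imwrite('pics/c3.png',cv2.resize(np.clip(im.astype(float)*1.5,0,255).astype(np.uint8),None,fx=4.5,fy=4.5,interpolation=cv2.INTER_CUBIC))
```

```text
(no output)
```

View pics/c3.png

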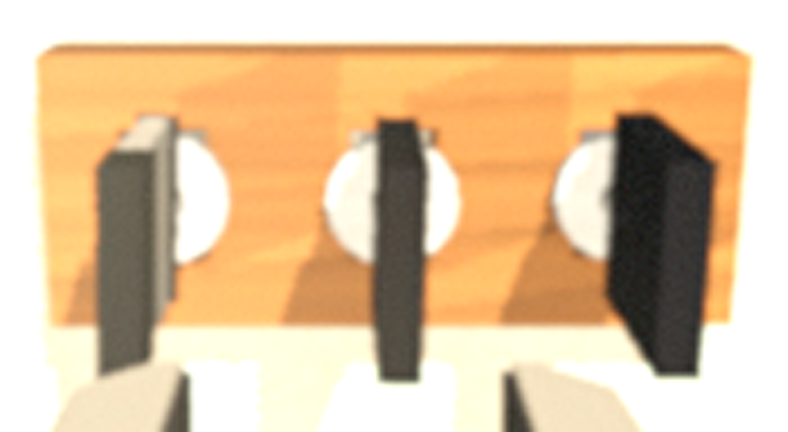

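In the crop, the lens plate's top face has corners (382,163),(424,163),(420,380),(378,380), and its collar spans x 325–461 at y≈200.

Run:
```python
from h import *
np.set_printoptions(suppress=True,precision=1)
w=load('w1');C=lambda x,y:(245+(x+.5)/4.5-.5,150+(y+.5)/4.5-.5)
P=[onz(w,*C(*p),119) for p in [(382,163),(424,163),(420,380),(378,380)]]
print(np.array(P),np.mean(P,0)); d=(P[0]+P[1]-P[2]-P[3])/2; print(np.linalg.norm(d),np.degrees(np.arctan2(d[1],d[0])),np.linalg.norm(P[1]-P[0]))
print('collar',onz(w,*C(393,200),43))
R=[onz(w,*C(*p),35) for p in [(40,58),(750,58),(733,322),(50,325)]]
print('rack',np.array(R),np.mean(R,0)); e=(R[1]-R[0]+R[2]-R[3])/2;print(np.linalg.norm(e),np.degrees(np.arctan2(e[1],e[0])))
# height by tri with top/scene of plate ends
t=load('top0');s=load('scene0')
T1=lambda x,y:(365+(x-290+.5)/4-.5,160+(y+.5)/4-.5); S1=lambda x,y:(215+(x+.5)/4-.5,165+(y+.5)/4-.5)
print(tri([(w,*C(402,163)),(s,*S1(162,98)),(t,*T1(482,160))]))
print(tri([(w,*C(402,163)),(s,*S1(162,98))]),tri([(w,*C(398,380)),(s,*S1(75,127))]))
go(487,-356.5,130,16.5)
```

```text
[[ 476.8 -333.1  119. ]
 [ 486.4 -330.3  119. ]
 [ 501.6 -383.8  119. ]
 [ 491.5 -386.7  119. ]] [ 489.1 -358.5  119. ]
55.60519951690317 105.58482722953762 10.054384287568652
collar [ 489.7 -358.6   43. ]
rack [[ 376.8 -347.6   35. ]
 [ 580.5 -289.2   35. ]
 [ 604.8 -368.9   35. ]
 [ 398.  -429.2   35. ]] [ 490.  -358.7   35. ]
213.63937915842803 16.117202047187043
(array([ 488.4, -346.3,  136.8]), [array([ 3.2, 18.7]), array([-7.2, -0.3]), array([-12.7,   2.5])])
(array([ 481.1, -330.6,  122.1]), [array([ 0.2, -0.4]), array([-0.2, -0. ])]) (array([ 495.5, -384.2,  123.6]), [array([-0.3,  0.5]), array([0.2, 0.1])])
pos [ 470.  -340.6  260.3] hy 15.93 tiltz [-0.  0. -1.] t 1.32 q [-0.8  0.3  1.4 -0.   1.5 -1.1] F [ 0.7  0.1 -0.6] op 0.45 grip 0.0
-> shift [-20.1  12.1 130.3] turn -0.57
```

```bash
python3 -c "
from h import *
go(489,-358,92,16)"
```

```text
pos [ 470.  -340.6  260.3] hy 15.93 tiltz [-5.e-04  5.e-04 -1.e+00] t 1.32 q [-0.82  0.29  1.39 -0.    1.46 -1.1 ] F [ 0.7  0.1 -0.6] op 0.45 grip 0.0
-> shift [-22.1  13.6 168.3] turn -0.07
```

Request:
send_rows(series=[0.45,-12,7,30,0,0.45,-22,13.6,65,0,0.45,-22,13.6,100,0,0.45,-22,13.6,125,0,0.45,-22,13.6,145,0,0.45,-22,13.6,160,0,0.45,-22,13.6,168,0,0.45,-22,13.6,168,0,0.3,-22,13.6,168,0,0.25,-22,13.6,168,0], squeeze=20)

```text
t: 2.15
position: [489.9, -358.9, 94.0]
orientation: [0.001, 0.601, 0.799, -0.0]
wrist_force: [0.9, -0.2, -0.1]
opening: 0.351
grip_force: 0.0
```

Request:
send_rows(series=[0.15,0,0,0,0,0.1,0,0,0,0,0.05,0,0,0,0,0.05,0,0,0,0,0.05,0,0,0,0,0.05,0,0,0,0], squeeze=20)

```text
t: 2.65
position: [489.7, -358.5, 93.5]
orientation: [0.001, 0.601, 0.799, -0.0]
wrist_force: [-0.8, -0.1, 4.9]
opening: 0.131
grip_force: 20.0
```

```bash
python3 -c "
from h import *
go(489,-358,92,16)"
```

```text
pos [ 489.7 -358.5   93.5] hy 16.11 tiltz [ 0.001  -0.0013 -1.    ] t 2.65 q [-0.82  0.46  1.56 -0.    1.12 -1.1 ] F [-0.8 -0.1  4.9] op 0.131 grip 20.0
-> shift [ 0.7 -0.5  1.5] turn 0.11
```

Request:
send_rows(series=[0.05,0,0,-8,0,0.05,0,0,-25,0,0.05,0,0,-50,0,0.05,0,0,-80,0,0.05,0,0,-105,0,0.05,0,0,-110,0,0.05,0,0,-110,0], squeeze=30)

```text
t: 3.23
position: [490.0, -358.5, 204.2]
orientation: [0.002, 0.601, 0.799, -0.0]
wrist_force: [-0.6, 0.3, -3.5]
opening: 0.124
grip_force: 29.9
```

```bash
python3 -c "
from h import *
go(626.6,100,200,-2.8)"
```

```text
pos [ 490.  -358.5  204.2] hy 16.11 tiltz [ 0.0024 -0.0023 -1.    ] t 3.23 q [-0.82  0.37  1.42  0.    1.35 -1.1 ] F [-0.6  0.3 -3.5] op 0.124 grip 29.9
-> shift [402.6 258.5   3.5] turn 18.91
```

Request:
send_rows(series=[0.05,12,7,0,0,0.05,34,22,0,0,0.05,62,40,0,0,0.05,91,58,0,0,0.05,120,77,0,0,0.05,149,96,0,0,0.05,178,114,0,0,0.05,207,133,0,0,0.05,236,152,0,0,0.05,265,170,0,0])

```text
t: 4.07
position: [577.6, -53.1, 199.7]
orientation: [-0.003, 0.601, 0.799, -0.001]
wrist_force: [0.4, -0.6, -3.5]
opening: 0.127
grip_force: 29.9
```

Request:
send_rows(series=[0.05,29,19,0,3,0.05,55,36,0,6,0.05,79,51,0,9,0.05,101,64,0,12,0.05,119,76,0,15,0.05,131,85,0,17,0.05,137,88,3,19,0.05,137,88,3,19,0.05,137,88,3,19,0.05,137,88,3,19])

```text
t: 4.9
position: [624.5, 99.7, 198.0]
orientation: [-0.001, 0.724, 0.689, -0.001]
wrist_force: [-0.6, -0.3, -3.1]
opening: 0.124
grip_force: 29.9
```

Run:
```python
from h import *
d=snap('wrist','w2'); go(626.6,128,120,-2.8)
im=d['color'][...,::-1]
cv2.imwrite('pics/c4.png',cv2.resize(np.clip(im.astype(float)*1.3,0,255).astype(np.uint8),(800,500),interpolation=cv2.INTER_CUBIC))
```

```text
pos [624.9  99.4 198.6] hy -2.87 tiltz [-2.1e-03 -2.0e-04 -1.0e+00] t 4.95 q [-0.02  0.42  1.35 -0.    1.37  0.03] F [-0.   0.3 -3. ] op 0.124 grip 29.9
-> shift [28.7  0.4 78.6] turn -0.07
```

View pics/c4.png

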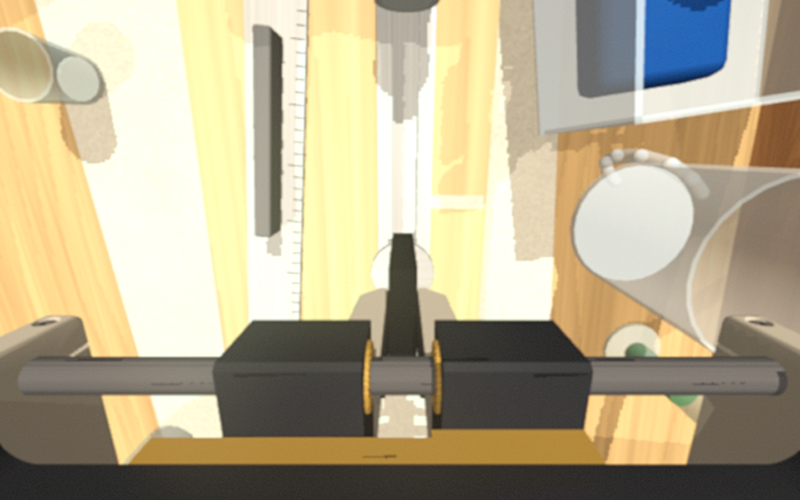

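Wrist view: tape stripe centred at about (459,202) in the 800-px picture, channel between x≈376 and 433, lamp at top (405,0); rule at left, holder's plate at x≈402 between the fingers. Reading slot edges with intensity profiles.

Run:
```python
from h import *
d=load('w2'); g=d['color'].astype(float).mean(2)
for r in (105,130,150,170):
    print(r,np.round(g[r-3:r+4,292:355].mean(0)).astype(int))
b=d['color'].astype(int)[...,2]
print('tape col',[ (r,int(b[r,352:380].mean())) for r in range(150,175)])
```

```text
105 [177 177 178 177 178 178 177 176 174 183 197 205 205 203 202 201 201 201
 202 202 199 190 189 189 189 188 189 190 191 191 193 196 200 201 201 202
 202 202 202 202 196 180 179 193 201 202 202 202 202 201 202 203 204 201
 192 182 179 180 180 179 174 171 170]
130 [178 178 178 178 179 178 178 177 176 180 193 203 205 203 202 202 201 202
 202 202 198 190 187 188 187 187 188 189 190 191 194 199 201 202 201 202
 202 203 203 197 177 168 188 200 202 202 202 202 202 201 203 204 202 194
 185 180 180 180 181 180 178 175 173]
150 [177 178 178 179 178 178 178 177 176 179 190 200 203 202 201 201 201 201
 201 202 198 190 185 185 185 185 186 187 187 190 195 200 201 202 201 202
 202 203 202 196 179 175 191 200 201 201 202 201 201 202 203 203 198 189
 181 179 181 179 175 171 170 170 170]
170 [178 178 178 178 178 179 178 178 176 178 187 199 201 200 199 200 201 201
 201 201 198 188 183 183 182 182 184 185 185 188 196 200 201 201 201 201
 201 202 201 195 180 180 193 199 200 200 201 201 201 201 202 200 192 183
 180 180 182 182 181 179 176 175 174]
tape col [(150, 125), (151, 125), (152, 125), (153, 124), (154, 124), (155, 134), (156, 155), (157, 170), (158, 174), (159, 173), (160, 173), (161, 173), (162, 172), (163, 172), (164, 173), (165, 173), (166, 163), (167, 140), (168, 126), (169, 128), (170, 134), (171, 139), (172, 140), (173, 140), (174, 140)]
```

Run:
```python
from h import *
np.set_printoptions(suppress=True,precision=2)
d=load('w2'); g=d['color'].astype(float).mean(2)
def cross(p,x0,x1,lvl):
    for x in range(x0,x1):
        if (p[x]-lvl)*(p[x+1]-lvl)<=0 and p[x]!=p[x+1]: return x+(p[x]-lvl)/(p[x]-p[x+1])
C=[]
for r in range(125,176,5):
    p=g[r-2:r+3].mean(0)
    l=cross(p,308,316,195); rr=cross(p,333,340,192); a=cross(p,299,306,190); 
    L,R=onz(d,l,r,30),onz(d,rr,r,30); C.append((L+R)/2)
    print(r,round(l,1),round(rr,1),'w',np.linalg.norm(R-L),'c',(L+R)/2,'chan L',onz(d,a,r,30)[:2])
C=np.array(C); f=np.polyfit(C[:,1],C[:,0],1); print('slot x=',f, 'heading of board x', -np.degrees(np.arctan(f[0])))
print('tape',onz(d,366,160.9,30), 'dir',onz(d,352,160.9,30),onz(d,380,160.9,30))
# held plate top: rows ~ 188-? in orig
print('plate far end of top (px 402,233)/1.25 at z', onz(d,402/1.25,233/1.25,198.6+25.5))
for r in (195,205,215,225,235): 
    p=g[r-1:r+2].mean(0); print(r,np.round(p[305:340]).astype(int))
```

```text
125 312.4 334.2 w 24.15402635001892 c [629.33 167.65  30.  ] chan L [605.37 168.83]
130 312.4 334.3 w 24.41150907778789 c [629.16 162.26  30.  ] chan L [605.12 163.44]
135 312.4 334.2 w 24.42592876334756 c [628.83 156.83  30.  ] chan L [604.87 158.01]
140 312.4 334.2 w 24.492133578059054 c [628.53 151.35  30.  ] chan L [604.58 152.53]
145 312.4 334.3 w 24.681523785871285 c [628.31 145.82  30.  ] chan L [604.17 147.  ]
150 312.4 334.1 w 24.709491689671456 c [627.96 140.24  30.  ] chan L [603.86 141.42]
155 312.3 334.1 w 24.79160081433226 c [627.67 134.61  30.  ] chan L [603.65 135.79]
160 312.3 334.2 w 25.002275441738767 c [627.44 128.93  30.  ] chan L [603.43 130.11]
165 312.3 333.9 w 24.793783025369205 c [626.97 123.21  30.  ] chan L [603.07 124.37]
170 312.3 334.0 w 24.977935052519864 c [626.74 117.42  30.  ] chan L [602.65 118.59]
175 312.3 334.0 w 25.213020781836466 c [626.49 111.58  30.  ] chan L [602.24 112.76]
slot x= [  0.05 620.61] heading of board x -3.0012173476382724
tape [676.24 125.51  30.  ] dir [660.24 126.3   30.  ] [692.23 124.73  30.  ]
plate far end of top (px 402,233)/1.25 at z [626.87 141.38 224.1 ]
195 [200 197 194 189 176 163 155 140 102  61  47  48  48  50  48  48  47  45
  47  46  46  46  46  43  44  65 110 144 162 175 185 193 197 199 200]
205 [200 200 200 200 200 193 160 103  59  46  48  48  47  49  47  49  47  48
  47  47  46  46  44  45  44  42  58 118 167 184 185 184 184 184 184]
215 [198 198 199 199 193 163 109  61  48  49  50  51  51  49  49  50  48  47
  48  48  48  48  47  47  46  47  42  53 112 164 181 183 182 182 182]
225 [199 199 200 200 193 163 108  61  49  49  51  50  50  50  51  50  49  49
  50  48  49  48  48  47  48  47  44  54 113 166 183 184 184 184 184]
235 [143 143 138 115  82  58  48  49  49  49  50  48  48  49  49  48  49  48
  48  48  48  47  47  46  46  46  45  45  59  95 130 141 143 142 143]
```

Run:
```python
from h import *
np.set_printoptions(suppress=True,precision=2)
d=load('w2'); c,r=None,None
for u,v in [(322.15,215),(322.15,225),(321.9,205)]:
    c,r=ray(d,u,v)
    for y in (127.4,): print(u,v,c+r*(y-c[1])/r[1])
print(proj(d,[626.3,127.4,224]),c)
g=d['color'].astype(float).mean(2)
for r in (227,229,231,233,237): 
    p=g[r]; print(r,np.round(p[303:342]).astype(int))
print('mid col',[(r,int(g[r,318:327].mean())) for r in range(180,245,2)])
```

```text
322.15 215 [626.46 127.4  226.4 ]
322.15 225 [626.49 127.4  240.72]
321.9 205 [626.29 127.4  208.65]
[321.84 213.53] [628.93 172.46 363.64]
227 [199 199 198 199 199 200 193 161 107  61  48  49  50  52  50  50  49  48
  48  48  50  50  47  50  47  47  49  46  45  56 114 165 181 183 183 183
 182 183 182]
229 [193 191 191 191 192 192 186 157 103  60  48  49  51  50  50  49  50  49
  49  49  46  49  49  48  50  49  47  46  43  60 113 159 175 176 174 174
 174 175 176]
231 [154 150 149 147 147 148 147 130  91  58  49  50  50  49  49  50  49  48
  48  49  50  50  47  49  49  47  47  47  44  56  98 135 148 146 146 145
 145 147 151]
233 [142 142 143 144 136 116  93  71  56  50  48  48  49  49  49  49  51  49
  47  47  47  49  46  45  48  47  46  47  45  47  72 109 135 142 142 142
 143 142 143]
237 [143 142 143 144 138 114  79  52  49  49  49  49  47  51  48  47  49  48
  48  49  45  49  47  48  47  47  47  47  46  45  51  88 126 142 143 142
 143 143 143]
mid col [(180, 190), (182, 191), (184, 194), (186, 136), (188, 44), (190, 46), (192, 46), (194, 47), (196, 47), (198, 47), (200, 47), (202, 46), (204, 47), (206, 47), (208, 46), (210, 47), (212, 47), (214, 47), (216, 49), (218, 49), (220, 50), (222, 49), (224, 49), (226, 49), (228, 49), (230, 48), (232, 48), (234, 48), (236, 47), (238, 47), (240, 47), (242, 46), (244, 46)]
```

```bash
python3 -c "
from h import *
d=load('w2')
print(onz(d,321.7,186.6,156.2), onz(d,322,240/1.25,148.6))
go(627,128.2,112,-2.9)"
```

```text
[625.93661951 126.10678899 156.2       ] [625.84779339 120.20443965 148.6       ]
pos [624.9  99.4 198.6] hy -2.87 tiltz [-2.1e-03 -2.0e-04 -1.0e+00] t 4.95 q [-0.02  0.42  1.35 -0.    1.37  0.03] F [-0.   0.3 -3. ] op 0.124 grip 29.9
-> shift [28.9  0.9 86.6] turn 0.03
```

Request:
send_rows(series=[0.05,10,0.5,15,0,0.05,22,0.9,35,0,0.05,29,0.9,55,0,0.05,29,0.9,72,0,0.05,29,0.9,82,0,0.05,29,0.9,86.6,0,0.05,29,0.9,86.6,0,0.05,29,0.9,86.6,0])

```text
t: 5.62
position: [628.6, 128.1, 113.8]
orientation: [0.0, 0.725, 0.689, 0.0]
wrist_force: [-0.1, -0.0, -2.7]
opening: 0.125
grip_force: 29.9
```

```bash
python3 -c "
from h import *
go(627,128.2,88.5,-2.9)"
```

```text
pos [628.6 128.1 113.8] hy -2.93 tiltz [ 9.e-04 -1.e-04 -1.e+00] t 5.62 q [ 0.03  0.5   1.44 -0.    1.2   0.08] F [-0.1 -0.  -2.7] op 0.125 grip 29.9
-> shift [ 0.  -1.6 25.3] turn -0.03
```

Request:
send_rows(series=[0.05,0,-1.6,0,0,0.05,0,-1.6,4,0,0.05,0,-1.6,8,0,0.05,0,-1.6,11,0,0.05,0,-1.6,13,0,0.05,0,-1.6,13,0])

```text
t: 6.12
position: [626.0, 128.8, 99.3]
orientation: [-0.0, 0.725, 0.689, -0.0]
wrist_force: [-0.2, 1.1, -3.6]
opening: 0.126
grip_force: 29.9
```

```bash
python3 -c "
from h import *
go(627,128.2,88.5,-2.9)"
```

```text
pos [626.  128.8  99.3] hy -2.89 tiltz [-0.0011 -0.     -1.    ] t 6.12 q [ 0.03  0.51  1.46 -0.    1.17  0.08] F [-0.2  1.1 -3.6] op 0.126 grip 29.9
-> shift [-0.5  1.  10.8] turn 0.01
```

Request:
send_rows(series=[0.05,0,0.5,3,0,0.05,0,0.8,6,0,0.05,0,0.8,8,0,0.05,0,0.8,9.5,0,0.05,0,0.8,10.5,0,0.05,0,0.8,10.5,0])

```text
t: 6.62
position: [627.1, 128.7, 89.2]
orientation: [-0.0, 0.725, 0.689, -0.0]
wrist_force: [0.3, -0.4, -3.4]
opening: 0.128
grip_force: 29.9
```

```bash
python3 -c "
from h import *
go(627,128.2,88.5,-2.9)"
```

```text
pos [627.1 128.7  89.2] hy -2.89 tiltz [-5.e-04 -0.e+00 -1.e+00] t 6.62 q [0.03 0.52 1.47 0.   1.15 0.08] F [ 0.3 -0.4 -3.4] op 0.128 grip 29.9
-> shift [-0.5 -0.   0.7] turn 0.01
```

Request:
send_rows(series=[0.05,-0.5,0,0.7,0,0.05,-0.5,0,1.2,0,0.05,-0.5,0,1.6,0,0.05,-0.5,0,1.6,0])

```text
t: 6.95
position: [627.4, 128.2, 88.5]
orientation: [0.0, 0.725, 0.689, 0.0]
wrist_force: [-1.6, -1.8, 0.5]
opening: 0.127
grip_force: 29.9
```

```bash
python3 -c "
from h import *
go(627,128.2,88.5,-2.9)"
```

```text
pos [627.4 128.2  88.5] hy -2.89 tiltz [ 6.e-04 -1.e-04 -1.e+00] t 6.95 q [ 0.03  0.52  1.47 -0.    1.15  0.08] F [-1.6 -1.8  0.5] op 0.127 grip 29.9
-> shift [-0.  -0.4  0. ] turn 0.01
```

Request:
send_rows(series=[0.05,0,0,0,-4,0.05,0,0,0,-9,0.05,0,0,0,-14,0.05,0,0,0,-19,0.05,0,0,0,-24,0.05,0,0,0,-29,0.05,0,0,0,-34,0.05,0,0,0,-38,0.05,0,0,0,-40,0.05,0,0,0,-40])

```text
t: 7.78
position: [627.8, 128.2, 88.5]
orientation: [0.001, 0.445, 0.896, 0.0]
wrist_force: [0.4, -0.6, 1.1]
opening: 0.125
grip_force: 30.0
```

```bash
python3 -c "
from h import *
go(627.2,128.2,88.5,87.1)"
```

```text
pos [627.8 128.2  88.5] hy 37.18 tiltz [ 0.0015 -0.     -1.    ] t 7.78 q [ 0.03  0.52  1.47 -0.    1.15 -0.62] F [ 0.4 -0.6  1.1] op 0.125 grip 30.0
-> shift [ 0.4 -0.5  0. ] turn -49.92
```

Request:
send_rows(series=[0.05,0,0,0,-6,0.05,0,0,0,-12,0.05,0,0,0,-18,0.05,0,0,0,-24,0.05,0,0,0,-30,0.05,0,0,0,-36,0.05,0,0,0,-42,0.05,0,0,0,-47,0.05,0,0,0,-50,0.05,0,0,0,-50])

```text
t: 8.62
position: [627.9, 128.3, 88.5]
orientation: [0.001, 0.025, 1.0, 0.0]
wrist_force: [1.2, -0.1, 1.4]
opening: 0.125
grip_force: 30.0
```

```bash
python3 -c "
from h import *
go(627.2,128.2,88.5,87.1)"
```

```text
pos [627.9 128.3  88.5] hy 87.14 tiltz [ 1.6e-03  2.0e-04 -1.0e+00] t 8.62 q [ 0.03  0.52  1.47  0.    1.15 -1.49] F [ 1.2 -0.1  1.4] op 0.125 grip 30.0
-> shift [ 0.7 -0.2  0. ] turn 0.04
```

Request:
send_rows(series=[0.2,0,0,0,0,0.3,0,0,0,0,0.4,0,0,0,0,0.4,0,0,0,0,0.4,0,0,-10,0,0.4,0,0,-35,0,0.4,0,0,-70,0,0.4,0,30,-110,0,0.4,0,60,-140,0,0.4,0,60,-140,0])

```text
t: 9.45
position: [632.5, 192.0, 235.6]
orientation: [0.005, 0.024, 1.0, 0.002]
wrist_force: [0.4, 0.8, 0.9]
opening: 0.402
grip_force: 0.0
```

Run:
```python
from h import *
d=snap('wrist','w3'); go(627,128,88.5,87.1); snap('top','top1'); snap('scene','scene1')
cv2.imwrite('pics/w3b.png',cv2.resize(d['color'][...,::-1],(800,500),interpolation=cv2.INTER_CUBIC))
```

```text
pos [632.3 191.7 234.2] hy 87.26 tiltz [ 0.0097  0.0026 -0.9999] t 9.5 q [ 0.13  0.44  1.23  0.    1.46 -1.4 ] F [2.1 0.8 0.9] op 0.402 grip 0.0
-> shift [  3.6 -64.3 145.5] turn 0.16
```

View pics/w3b.png

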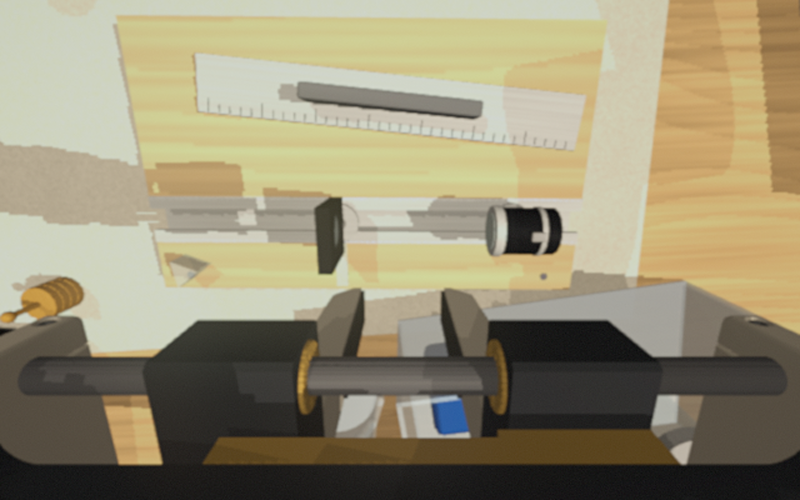

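The holder stands square at the tape, at about (330,235). The lamp tube runs from x≈488 to 562, y≈230. Rule corners are (195,53),(584,95),(574,150),(195,112), and the rib's top face runs from (300,84) to (482,104).

Run:
```python
from h import *
np.set_printoptions(suppress=True,precision=1)
w=load('w3');t=load('top1');s=load('scene1'); k=lambda x,y:((x+.5)*.8-.5,(y+.5)*.8-.5)
L=[onz(w,*k(*p),36) for p in [(195,53),(584,95),(574,150),(195,112)]]
print('rule w',np.array(L),np.mean(L,0)); 
for a,b in ((0,1),(3,2),(0,3),(1,2)): d=L[b]-L[a]; print(np.linalg.norm(d),np.degrees(np.arctan2(d[1],d[0])))
print('rib top',[onz(w,*k(*p),66) for p in [(300,82),(482,102),(480,117),(298,97)]])
print('lamp ends',onz(w,*k(497,230),77),onz(w,*k(560,230),77))
B=[onz(w,*k(*p),30) for p in [(116,16),(607,20)]]; print('board near edge',B, np.degrees(np.arctan2(*(B[1]-B[0])[[1,0]])))
# height of rib via w3 & top0 rib ends (c2 coords)
T2=lambda x,y:(150+(x+.5)/5-.5,125+(y+.5)/5-.5)
print(tri([(w,*k(300,89)),(load('top0'),*T2(470,365))]),tri([(w,*k(482,109)),(load('top0'),*T2(203,325))]))
# lens plate top in w3: corners approx
print('lens top',onz(w,*k(322,200),114),onz(w,*k(322,272),114))
g=t['color'].astype(int).mean(2)
```

```text
rule w [[467.6  13.7  36. ]
 [519.8 366.9  36. ]
 [568.8 361.6  36. ]
 [516.9   3.5  36. ]] [518.3 186.4  36. ]
357.04227530541095 81.59418841286093
361.77985747408724 81.75426359186875
50.39134427020056 -11.64339225798454
49.33638745240537 -6.2100723113161385
rib top [array([501.1, 112.4,  66. ]), array([524.3, 265.9,  66. ]), array([536.3, 264.3,  66. ]), array([512.7, 109.2,  66. ])]
lamp ends [634.7 278.4  77. ] [637.5 335.7  77. ]
board near edge [array([433.3, -53.5,  30. ]), array([457.4, 384.9,  30. ])] 86.84581498815389
(array([506.8, 108.7,  57.7]), [array([-0.7,  1.6]), array([-0.3,  0.5])]) (array([530.4, 264.7,  71. ]), [array([-0.2,  0.1]), array([-0.1,  0. ])])
lens top [594.9 130.7 114. ] [654.5 124.2 114. ]
```

```bash
python3 -c "
from h import *
go(518.4,187,120,-8.3)"
```

```text
pos [630.2 188.5 228.5] hy 87.19 tiltz [ 1.3e-03 -5.0e-04 -1.0e+00] t 9.6 q [ 0.12  0.45  1.24 -0.    1.46 -1.4 ] F [-0.8  0.2 -0.6] op 0.402 grip 0.0
-> shift [111.7  -6.9 108.3] turn 95.49
```

Request:
send_rows(series=[0.4,12,-1,0,7,0.4,24,-2,5,14,0.4,36,-3,10,21,0.4,48,-4,15,28,0.4,60,-5,20,35,0.4,72,-6,25,42,0.4,84,-7,30,49,0.4,96,-7,35,56,0.4,106,-7,40,63,0.4,112,-7,45,69])

```text
t: 10.43
position: [515.3, 185.2, 180.3]
orientation: [-0.002, 0.59, 0.807, -0.002]
wrist_force: [1.1, -0.2, -0.1]
opening: 0.402
grip_force: 0.0
```

Request:
send_rows(series=[0.4,0,0,10,7,0.4,0,0,20,14,0.4,0,0,35,21,0.4,0,0,48,26,0.4,0,0,60,26.5,0.4,0,0,60,26.5,0.4,0,0,60,26.5,0.4,0,0,60,26.5])

```text
t: 11.1
position: [517.7, 186.1, 122.5]
orientation: [-0.0, 0.757, 0.653, -0.001]
wrist_force: [0.9, 0.5, 0.8]
opening: 0.4
grip_force: 0.0
```

```bash
python3 -c "
from h import *
go(518.4,187,42,-8.3); snap('wrist','w4')
w=load('w4'); g=w['color'].astype(float).mean(2)
np.set_printoptions(linewidth=200)
for r in (30,60,100,140,150,170): print(r,np.round(g[r-1:r+2,296:346].mean(0)).astype(int))
for z in(66,): print(proj(w,[518.4,187,66]),proj(w,[518.4+80*np.sin(np.radians(8.3)),187+80*np.cos(np.radians(8.3)),66]))
"
```

```text
pos [517.7 186.1 122.5] hy -8.4 tiltz [-1.4e-03 -4.0e-04 -1.0e+00] t 11.1 q [ 0.14  0.34  1.67 -0.    1.13  0.29] F [0.9 0.5 0.8] op 0.4 grip 0.0
-> shift [ 1.1  0.7 80.5] turn -0.1
30 [191 192 193 193 191 189 188 189 190 190 192 191 192 192 192 191 189 188 189 190 190 188 189 190 190 190 189 190 190 191 191 191 191 190 188 188 190 191 190 189 189 190 191 190 190 189 189 185 177
 170]
60 [190 192 193 193 193 191 187 188 189 189 190 191 191 192 192 191 189 188 189 191 191 189 189 190 191 190 190 190 192 193 193 193 192 191 189 191 192 192 190 189 190 191 191 191 190 189 189 188 186
 186]
100 [198 198 199 200 200 199 199 198 198 199 199 197 193 191 190 190 189 189 188 190 191 190 190 189 191 190 190 191 193 194 193 192 192 190 190 192 192 191 190 189 190 191 192 190 190 189 187 187 186
 188]
140 [198 198 198 199 199 199 199 198 199 198 199 198 195 192 191 183 155 116 102 107 109 111 110 110 109 111 109 110 110 110 110 110 106 100 129 174 190 192 189 189 189 190 191 190 189 187 187 187 189
 190]
150 [198 198 198 198 199 199 199 199 198 199 199 199 197 193 191 186 166 130 106 107 110 111 110 110 110 110 111 110 110 110 110 110 106  98 127 173 190 191 189 189 189 190 190 190 188 187 187 188 189
 191]
170 [199 199 198 198 198 199 199 198 198 198 198 198 198 199 199 195 175 135 106 106 111 111 111 111 110 111 111 111 112 110 110 109 105 102 133 172 188 190 186 178 169 164 165 164 162 161 162 163 165
 165]
[322.14018802 213.64886197] [322.00432322 108.97637583]
```

Request:
send_rows(series=[0.4,1,0.3,15,0,0.4,1,0.3,35,0,0.4,1,0.3,55,0,0.4,1,0.3,68,0,0.4,1,0.3,76,0,0.4,1,0.3,79,0,0.4,1,0.3,80,0,0.4,1,0.3,80,0], squeeze=15)

```text
t: 11.82
position: [519.1, 187.9, 43.6]
orientation: [0.0, 0.757, 0.654, 0.001]
wrist_force: [0.3, -0.0, 0.6]
opening: 0.402
grip_force: 0.0
```

Request:
send_rows(series=[0.3,0,0,0,0,0.2,0,0,0,0,0.12,0,0,0,0,0.1,0,0,0,0,0.08,0,0,0,0,0.08,0,0,0,0])

```text
t: 12.32
position: [518.1, 187.9, 43.4]
orientation: [-0.0, 0.757, 0.654, -0.0]
wrist_force: [-2.4, -0.8, 5.5]
opening: 0.147
grip_force: 15.0
```

```bash
python3 -c "
from h import *
go(518.4,187,42,-8.3);d=snap('wrist','w5')
go(585,190,42,-2.9)"
```

```text
pos [518.1 187.9  43.4] hy -8.39 tiltz [-4.e-04  1.e-04 -1.e+00] t 12.32 q [0.15 0.44 1.75 0.   0.96 0.29] F [-2.4 -0.8  5.5] op 0.147 grip 15.0
-> shift [-0.9  0.4  1.4] turn -0.09
pos [518.2 187.9  43.4] hy -8.38 tiltz [-3.e-04  1.e-04 -1.e+00] t 12.37 q [0.15 0.44 1.75 0.   0.96 0.29] F [-4.1  0.5  6.4] op 0.148 grip 15.0
-> shift [11.8 65.8  1.4] turn -5.48
```

```bash
python3 -c "
from h import *
go(577.7,192.7,43.4,-2.95)"
```

```text
pos [518.2 187.9  43.4] hy -8.38 tiltz [-3.e-04  1.e-04 -1.e+00] t 12.37 q [0.15 0.44 1.75 0.   0.96 0.29] F [-4.1  0.5  6.4] op 0.148 grip 15.0
-> shift [13.4 58.2 -0. ] turn -5.43
```

Request:
send_rows(series=[0.08,1,4,0,-0.4,0.08,3,11,0,-1,0.08,4.5,19,0,-1.8,0.08,6,27,0,-2.6,0.08,8,35,0,-3.4,0.08,10,43,0,-4.2,0.08,12,51,0,-4.9,0.08,13,56,0,-5.3,0.08,13.4,58,0,-5.4,0.08,13.4,58,0,-5.4])

```text
t: 13.2
position: [575.1, 192.4, 43.2]
orientation: [-0.002, 0.725, 0.688, -0.002]
wrist_force: [-9.3, -0.9, 11.0]
opening: 0.15
grip_force: 15.1
```

Run:
```python
from h import *
d=snap('wrist','w6');go(577.7,192.7,43.4,-2.95)
t=snap('top','top2'); s=snap('scene','scene2')
a=cv2.resize(d['color'][0:210,230:470,::-1],None,fx=2.5,fy=2.5,interpolation=cv2.INTER_CUBIC)
cv2.imwrite('pics/c6.png',a)
```

```text
pos [575.1 192.4  43.2] hy -2.99 tiltz [-5.5e-03 -7.0e-04 -1.0e+00] t 13.25 q [0.14 0.52 1.6  0.   1.02 0.19] F [-8.6 -0.9  9.7] op 0.151 grip 15.0
-> shift [ 0.4  2.6 -0.2] turn -0.04
```

View pics/c6.png

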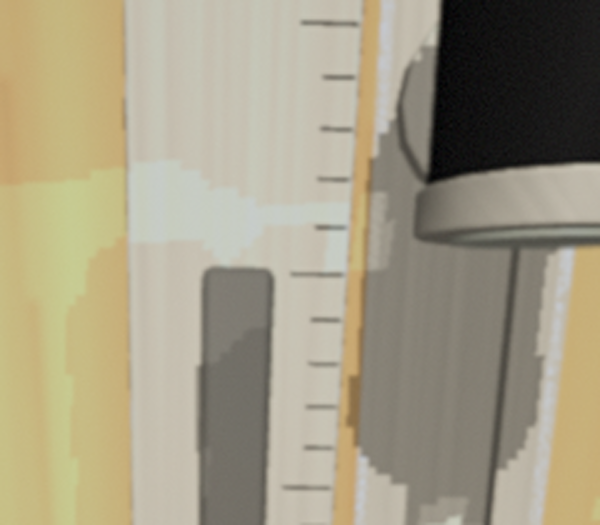

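The crop shows the lamp collar (left rim at (400,105)) about 15 mm right of the rule's edge, which runs (360,0)→(333,525); channel edge runs (383,50)→(358,500).

Run:
```python
from h import *
np.set_printoptions(suppress=True,precision=2)
w=load('w6'); k=lambda x,y:(230+(x+.5)/2.5-.5,(y+.5)/2.5-.5)
g=w['color'].astype(float); 
def line(P):
    P=np.array(P); f=np.polyfit(P[:,1],P[:,0],1); return f[0]*250+f[1],-np.degrees(np.arctan(f[0]))
print('edge',line([onz(w,*k(*p),36) for p in [(360,0),(354,100),(348,230),(341,370),(333,525)]]))
print('left edge',line([onz(w,*k(*p),36) for p in [(125,0),(127,180),(130,350),(132,525)]]))
print('chan',line([onz(w,*k(*p),30) for p in [(386,0),(383,50),(360,440),(357,500)]]))
print('slot dark',line([onz(w,*k(*p),30) for p in [(515,255),(503,390),(489,520)]]))
print('collar left rim',onz(w,*k(399,110),38),onz(w,*k(399,110),30))
# top view check: edges of channel/rule in top2
t=load('top2')['color'].astype(int)
```

```text
edge (np.float64(604.3130851757079), np.float64(-3.602726838261376))
left edge (np.float64(554.7785046765016), np.float64(-4.275334057150257))
chan (np.float64(610.8792595738389), np.float64(-3.55812470473678))
slot dark (np.float64(644.6865772969851), np.float64(-2.960125591105023))
collar left rim [616.85 302.49  38.  ] [618.57 304.24  30.  ]
```

Request:
send_rows(series=[0.08,0,1,0,0,0.08,0,2.5,0,0,0.08,0,4,0,0,0.08,0,5.5,0,0,0.08,0,6.5,0,0,0.08,0,7,0,0,0.08,0,7,0,0,0.08,0,7,0,0])

```text
t: 14.02
position: [581.1, 192.4, 43.2]
orientation: [-0.002, 0.725, 0.688, -0.003]
wrist_force: [-11.1, -0.7, 12.2]
opening: 0.148
grip_force: 15.0
```

Request:
send_rows(series=[0.08,0,0.5,0,0,0.08,0,1,0,0,0.08,0,1.5,0,0,0.08,0,1.5,0,0])

```text
t: 14.35
position: [582.5, 192.3, 43.2]
orientation: [-0.002, 0.725, 0.689, -0.003]
wrist_force: [-11.5, -0.2, 11.3]
opening: 0.15
grip_force: 15.0
```

Run:
```python
from h import *
go(577.7,192.7,43.4,-2.95)
```

```text
pos [582.5 192.3  43.2] hy -2.98 tiltz [-7.e-03 -4.e-04 -1.e+00] t 14.35 q [0.14 0.53 1.58 0.   1.04 0.19] F [-11.5  -0.2  11.3] op 0.15 grip 15.0
-> shift [ 0.1 -4.8 -0.2] turn -0.03
```

Request:
send_rows(series=[0.08,0,0.5,0,0,0.08,0,1,0,0,0.08,0,1.5,0,0,0.08,0,1.5,0,0])

```text
t: 14.68
position: [584.1, 192.3, 43.2]
orientation: [-0.002, 0.725, 0.689, -0.003]
wrist_force: [-11.0, 0.2, 11.2]
opening: 0.15
grip_force: 15.0
```

Request:
send_rows(series=[0.08,0,0.5,0,0,0.08,0,1,0,0,0.08,0,1,0,0])

```text
t: 14.93
position: [584.1, 192.3, 43.2]
orientation: [-0.003, 0.725, 0.689, -0.003]
wrist_force: [-14.0, -0.2, 14.2]
opening: 0.151
grip_force: 15.0
```

Run:
```python
from h import *
go(584,192.3,43.4,-2.95); s=robot.get_state(); print(s['moment'])
```

```text
pos [584.1 192.3  43.2] hy -2.97 tiltz [-8.8e-03 -4.0e-04 -1.0e+00] t 14.93 q [0.14 0.54 1.57 0.   1.04 0.19] F [-14.   -0.2  14.2] op 0.151 grip 15.0
-> shift [-0.  -0.1 -0.2] turn -0.02
[-0.00912571  2.44888916 -0.09827649]
```

Request:
send_rows(series=[0.08,0,0.5,0,0,0.08,0,1,0,0,0.08,0,1,0,0])

```text
t: 15.18
position: [585.1, 192.2, 43.2]
orientation: [-0.003, 0.725, 0.689, -0.003]
wrist_force: [-14.3, 0.4, 14.6]
opening: 0.15
grip_force: 15.0
```

Run:
```python
from h import *
go(584,192.3,43.4,-2.95); s=robot.get_state(); print(s['moment'])
d=snap('wrist','w7'); s=snap('scene','scene3'); t=snap('top','top3')
a=cv2.resize(d['color'][0:150,290:430,::-1],None,fx=2.8,fy=2.8,interpolation=cv2.INTER_CUBIC)
b=cv2.resize(s['color'][180:280,350:550,::-1],None,fx=4,fy=4,interpolation=cv2.INTER_CUBIC)
c=cv2.resize(t['color'][130:190,150:290,::-1],None,fx=2.8,fy=2.8,interpolation=cv2.INTER_CUBIC)
o=np.zeros((600,800,3),np.uint8); o[:400]=b; 
o[400:,:400]=cv2.resize(d['color'][40:140,280:480,::-1],(400,200)); 
o[400:568,400:792]=c
cv2.imwrite('pics/c7.png',o)
```

```text
pos [585.1 192.2  43.2] hy -2.97 tiltz [-8.8e-03 -3.0e-04 -1.0e+00] t 15.18 q [0.14 0.54 1.57 0.   1.04 0.19] F [-14.3   0.4  14.6] op 0.15 grip 15.0
-> shift [-0.  -1.1 -0.2] turn -0.02
[-0.00955872  2.3844201  -0.07021289]
```

View pics/c7.png

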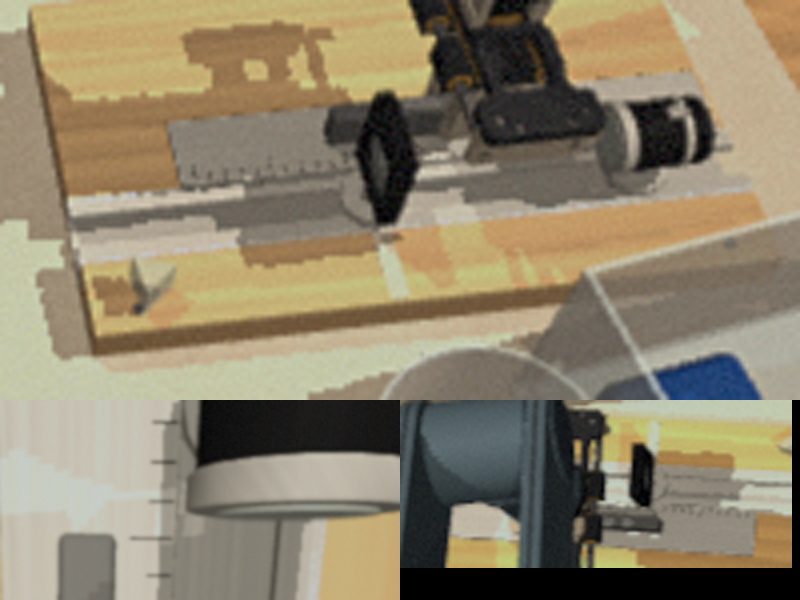

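The picture shows the rule's edge right at the lamp's collar (wrist crop, about (182,420)) and near the lens collar; no images left, so force decides now.

Request:
send_rows(series=[0.08,0,0.4,0,0,0.08,0,0.8,0,0,0.08,0,0.8,0,0])

```text
t: 15.58
position: [585.1, 192.3, 43.2]
orientation: [-0.003, 0.725, 0.689, -0.004]
wrist_force: [-16.6, 0.6, 16.1]
opening: 0.151
grip_force: 15.0
```

Request:
send_rows(series=[0.08,0,0.4,0,0,0.08,0,0.8,0,0,0.08,0,0.8,0,0])

```text
t: 15.83
position: [585.2, 192.3, 43.2]
orientation: [-0.004, 0.725, 0.689, -0.004]
wrist_force: [-20.1, -0.3, 18.3]
opening: 0.148
grip_force: 15.0
```

Run:
```python
from h import *
go(584,192.3,43.4,-2.95); s=robot.get_state(); print(s['moment'])
```

```text
pos [585.2 192.3  43.2] hy -2.95 tiltz [-1.180e-02 -5.000e-04 -9.999e-01] t 15.83 q [0.14 0.54 1.57 0.   1.04 0.19] F [-20.1  -0.3  18.3] op 0.148 grip 15.0
-> shift [-0.  -1.2 -0.2] turn -0.0
[-0.01436548  3.12190597 -0.07674363]
```

Request:
send_rows(series=[0.16,0,0,0,0,0.2,0,0,0,0,0.25,0,0,0,0,0.3,0,0,0,0,0.35,0,-1,0,0,0.35,0,-2,0,0,0.35,0,-2,0,0])

```text
t: 16.42
position: [589.5, 191.9, 42.8]
orientation: [0.0, 0.725, 0.688, 0.0]
wrist_force: [-0.6, 0.4, 0.1]
opening: 0.35
grip_force: 0.0
```

Run:
```python
from h import *
go(585,192.3,43.4,-2.95); s=robot.get_state(); print(s['moment'])
```

```text
pos [589.5 191.9  42.8] hy -3.0 tiltz [ 3.e-04 -0.e+00 -1.e+00] t 16.42 q [ 0.14  0.54  1.57 -0.    1.03  0.19] F [-0.6  0.4  0.1] op 0.35 grip 0.0
-> shift [ 0.2 -4.6 -0.6] turn -0.05
[-0.02826174 -0.05952112  0.01980579]
```

Request:
send_rows(series=[0.35,0,-4,0,0,0.35,0,-4,0,0,0.35,0,-4,-10,0,0.35,0,-4,-35,0,0.35,0,-4,-70,0,0.35,0,-4,-105,0,0.35,0,-4,-140,0,0.35,0,-4,-170,0,0.35,0,-4,-190,0,0.35,0,-4,-190,0])

```text
t: 17.25
position: [588.0, 192.6, 239.8]
orientation: [0.003, 0.725, 0.688, 0.004]
wrist_force: [-0.0, 1.0, 0.7]
opening: 0.357
grip_force: 0.0
```

Request:
send_rows(series=[0.35,0,7,0,-7,0.35,0,14,0,-14,0.35,1,21,0,-21,0.35,2,28,0,-28,0.35,4,35,0,-35,0.35,6,42,0,-42,0.35,8,50,0,-49,0.35,10,60,0,-56,0.35,10,70,0,-63,0.35,10,75,0,-70])

```text
t: 18.08
position: [661.3, 198.1, 231.8]
orientation: [-0.001, 0.196, 0.981, -0.0]
wrist_force: [0.1, -1.1, -0.5]
opening: 0.349
grip_force: 0.0
```

Request:
send_rows(series=[0.35,0,0,0,-7,0.35,0,0,0,-14,0.35,0,0,0,-20,0.35,0,0,0,-20,0.35,0,0,0,-20,0.35,0,0,0,-20])

```text
t: 18.58
position: [660.6, 198.2, 232.5]
orientation: [-0.0, 0.028, 1.0, -0.0]
wrist_force: [0.9, -1.4, 1.0]
opening: 0.346
grip_force: 0.0
```

Run:
```python
from h import *
np.set_printoptions(linewidth=220,suppress=True,precision=2)
d=snap('wrist','w8'); go(630,200,235,87)
g=d['color'].astype(float).mean(2)
for n,P in dict(lens=[627.3,128.3,30],lamp=[636.6,307,30],lensedge=[607.3,129.3,38],lampedge=[616.6,308,38]).items(): print(n,proj(d,P))
# vertical profiles (rows ~ x) across rule edge at various y
for y in (40,80,115,140,170,230,260,340):
    x=603.3+.0524*(y-50)-0.5*0
    u,v=proj(d,[620.61+.0524*y-20,y,36]); c=int(round(u)); v0=int(v)
    print(y,round(u,1),round(v,1),v0-12,np.round(g[v0-12:v0+13,c-1:c+2].mean(1)).astype(int))
```

```text
pos [660.7 198.2 232.7] hy 86.87 tiltz [-0. -0. -1.] t 18.63 q [ 0.13  0.51  1.13 -0.    1.5  -1.39] F [-0.3  0.7  0.2] op 0.349 grip 0.0
-> shift [30.7  0.1 -2.3] turn -0.13
lens [265.2 156.8]
lamp [407.4  156.36]
lensedge [263.03 141.02]
lampedge [410.46 140.55]
40 190.2 141.2 129 [206 206 205 201 191 175 155 146 146 149 150 142 143 154 159 158 160 160 164 174 179 176 173 171 175]
80 223.0 141.1 129 [207 206 199 174 153 143 141 140 141 146 147 136 141 157 162 161 162 163 159 147 138 137 138 137 143]
115 251.6 141.0 129 [200 202 204 203 197 177 161 148 114  70  54  57  61  60  62  59  60  61  61  61  62  61  61  61  62]
140 272.1 141.0 128 [194 193 193 193 193 187 180 178 182 186 190 189 184 189 195 190 179 173 179 187 190 192 192 192 191]
170 296.7 140.9 128 [196 190 182 179 178 176 175 175 180 186 190 190 193 198 204 208 208 208 208 206 199 195 194 195 195]
230 346.0 140.7 128 [199 198 198 198 199 196 187 180 183 191 192 186 176 153 149 157 158 160 162 159 150 140 137 138 138]
260 370.6 140.7 128 [201 199 199 200 199 198 193 185 183 180 158 144 141 131 137 153 157 159 161 159 149 138 136 136 136]
340 436.2 140.5 128 [200 200 199 200 200 199 195 187 181 180 180 180 184 181 137  62  21  22  29  38  49  62  72  78  83]
```

Run:
```python
from h import *
np.set_printoptions(linewidth=250)
d=load('w8'); g=np.round(d['color'].astype(float).mean(2)).astype(int)
print('lens cols 254-284'); 
for r in range(132,156): print(r,g[r,254:286])
print('lamp cols 392-424')
for r in range(132,152): print(r,g[r,388:424])
for n,c,y0 in (('lens',(627.3,128.3),0),('lamp',(636.6,307),0)):
    print(n,[tuple(np.round(proj(d,[c[0]+20*np.cos(a),c[1]+20*np.sin(a),38]),1)) for a in np.radians([180,150,130,110,210])],'bottom',[tuple(np.round(proj(d,[c[0]+20*np.cos(a),c[1]+20*np.sin(a),30]),1)) for a in np.radians([180,150,130])])
```

```text
lens cols 254-284
132 [189 171 180 190 194 193 193 193 193 192 193 194 193 192 192 193 193 192 192 194 193 193 194 193 194 193 194 193 194 193 194 194]
133 [190 174 178 189 191 192 191 192 191 188 187 189 191 191 191 191 190 189 186 188 191 192 192 192 192 190 187 188 191 192 191 191]
134 [180 169 177 189 192 191 191 191 188 180 175 183 189 191 191 190 191 184 175 181 188 191 190 190 190 185 175 181 189 190 191 191]
135 [161 153 162 177 181 181 181 183 179 166 158 173 187 193 195 195 194 185 170 179 189 191 191 190 191 182 167 178 192 194 196 195]
136 [134 116 121 132 137 137 139 143 143 134 125 144 173 193 201 202 201 190 174 183 194 195 195 195 195 184 166 180 198 202 202 203]
137 [ 91  73  71  74  76  76  78  84  87  83  78 106 156 192 204 206 205 194 176 187 199 202 202 202 202 191 172 184 202 206 205 205]
138 [ 56  53  51  49  50  53  52  54  54  53  54  83 144 187 202 205 206 196 182 191 201 205 205 205 204 194 176 188 203 205 205 205]
139 [ 51  52  51  53  51  52  50  52  50  51  48  71 130 178 195 198 197 192 184 190 199 200 200 200 200 192 180 188 199 202 203 203]
140 [ 54  
[... 5119 characters left out ...]
 23  26  23  26  21  26  21  25]
lens [(np.float64(262.2), np.float64(141.1)), (np.float64(270.6), np.float64(142.8)), (np.float64(275.4), np.float64(146.3)), (np.float64(278.6), np.float64(151.1)), (np.float64(254.3), np.float64(143.8))] bottom [(np.float64(263.5), np.float64(140.6)), (np.float64(271.7), np.float64(142.4)), (np.float64(276.3), np.float64(145.8))]
lamp [(np.float64(409.6), np.float64(140.6)), (np.float64(417.8), np.float64(142.4)), (np.float64(422.1), np.float64(145.8)), (np.float64(424.8), np.float64(150.7)), (np.float64(401.3), np.float64(143.3))] bottom [(np.float64(407.8), np.float64(140.2)), (np.float64(415.8), np.float64(141.9)), (np.float64(420.0), np.float64(145.3))]
```

Run:
```python
from h import *
from scipy.optimize import least_squares
np.set_printoptions(linewidth=220,suppress=True,precision=2)
d=load('w8'); g=cv2.GaussianBlur(d['color'].astype(np.float32).mean(2),(0,0),.7)
# lens collar rim dark line
pts=[]
for c in range(268,275):
    r=142+np.argmin(g[142:150,c]); a,b,e=g[r-1:r+2,c]; pts.append((c,r+.5*(a-e)/(a-2*b+e)))
for r in range(149,158):
    c=274+np.argmin(g[r,274:283]); a,b,e=g[r,c-1:c+2]; pts.append((c+.5*(a-e)/(a-2*b+e),r))
W=np.array([onz(d,u,v,37)[:2] for u,v in pts])
f=least_squares(lambda p:np.hypot(*(W-p).T)-20,[627,128]); print('lens axis',f.x,'res',f.fun)
E=[]
for c in list(range(180,250))+list(range(268,300)):
    col=g[134:146,c]; gr=np.diff(col); i=np.argmin(gr[2:9])+2
    a,b,e=gr[i-1:i+2]; E.append((c,134.5+i+.5*(a-e)/(a-2*b+e)))
E=np.array(E); print(np.round(E[::6],1).tolist())
X=np.array([onz(d,u,v,36)[:2] for u,v in E]); k=np.ones(len(X),bool)
for _ in range(5):
    p=np.polyfit(X[k,1],X[k,0],1); r=X[:,0]-np.polyval(p,X[:,1]); k=abs(r)<max(.5,2*np.std(r[k]))
print('edge x at y=128,307',np.polyval(p,[128,307]),'heading',-np.degrees(np.arctan(p[0])),k.sum(),np.std(r[k]))
n=np.array([1,-p[0]])/np.hypot(1,p[0])
print('dist lens axis-edge',(f.x[0]-np.polyval(p,f.x[1]))*n[0])
```

```text
lens axis [628.79 127.72] res [-0.08  0.1  -0.01  0.02 -0.09 -0.15 -0.01  0.15  0.02  0.07  0.14  0.17 -0.02 -0.21 -0.16  0.02]
[[180.0, 139.2], [186.0, 139.4], [192.0, 139.2], [198.0, 136.4], [204.0, 139.6], [210.0, 139.2], [216.0, 139.0], [222.0, 139.3], [228.0, 139.3], [234.0, 139.1], [240.0, 139.2], [246.0, 138.5], [270.0, 142.6], [276.0, 139.1], [282.0, 139.1], [288.0, 137.5], [294.0, 139.2]]
edge x at y=128,307 [605.13 614.6 ] heading -3.0275078248719645 79 0.16439091479529652
dist lens axis-edge 23.641997631236965
```

The measurement shows the rule parallel to the slot but about 2–3.6 mm short: the arm was wedging down on it, giving false contact. I will go back and push the rib with open fingers straddling it.

Run:
```python
from h import *
go(586,215,110,-3)
```

```text
pos [660.7 198.2 232.7] hy 86.87 tiltz [-4.e-04 -1.e-04 -1.e+00] t 18.63 q [ 0.13  0.51  1.13 -0.    1.5  -1.39] F [-0.3  0.7  0.2] op 0.349 grip 0.0
-> shift [ 75.4  12.7 122.7] turn 89.87
```

Request:
send_rows(series=[0.35,8,1,0,7,0.35,16,2,0,14,0.35,24,4,0,21,0.35,32,6,0,28,0.35,40,8,0,35,0.35,48,9,5,42,0.35,56,10,10,49,0.35,64,11,20,56,0.35,72,12,30,63,0.35,75,12.7,40,70])

```text
t: 19.47
position: [585.6, 215.1, 192.9]
orientation: [-0.0, 0.598, 0.802, 0.0]
wrist_force: [0.1, -0.0, -0.8]
opening: 0.343
grip_force: 0.0
```

Request:
send_rows(series=[0.35,0,0,15,7,0.35,0,0,35,14,0.35,0,0,55,19,0.35,0,0,75,20,0.35,0,0,82,20,0.35,0,0,82,20,0.35,0,0,82,20,0.35,0,0,82,20])

```text
t: 20.13
position: [587.6, 215.1, 112.4]
orientation: [0.001, 0.725, 0.688, 0.001]
wrist_force: [-0.9, 0.2, -0.7]
opening: 0.352
grip_force: 0.0
```

Run:
```python
from h import *
np.set_printoptions(linewidth=220,suppress=True,precision=2)
go(586,215,43,-3)
w=snap('wrist','w9'); g=w['color'].astype(float).mean(2)
for r in (150,170,180): print(r,np.round(g[r-1:r+2,296:346].mean(0)).astype(int))
print(proj(w,[586,215,66]))
```

```text
pos [587.6 215.1 112.4] hy -2.98 tiltz [ 0.  0. -1.] t 20.13 q [0.17 0.47 1.49 0.   1.18 0.22] F [-0.9  0.2 -0.7] op 0.352 grip 0.0
-> shift [-0.2 -1.7 69.4] turn 0.02
150 [205 206 206 207 207 206 206 206 206 206 206 206 206 205 197 174 135 110 110 114 116 115 114 115 114 115 115 115 115 115 114 114 109 104 137 181 197 198 196 196 197 198 197 196 195 194 193 194 196 190]
170 [205 205 206 206 206 206 206 205 206 205 206 205 200 191 165 131 109 106 112 115 115 115 115 115 115 115 114 115 116 115 115 114 108 113 149 185 197 197 195 195 197 196 197 196 195 194 187 164 144 139]
180 [205 205 205 206 206 206 205 206 206 205 205 206 207 201 180 147 118 108 112 115 116 115 115 116 115 115 115 116 115 115 115 113 108 124 163 188 197 196 195 195 196 197 197 195 193 190 187 183 174 156]
[319.2  219.15]
```

Run:
```python
from h import *
np.set_printoptions(linewidth=250,suppress=True,precision=2)
d=load('w8'); g=d['color'].astype(float)
for c in (215,240,285):
    m=np.round(g[:,c-2:c+3].mean(1)).astype(int)
    print(c,'rows 92-108 B',m[90:110,2],'\n  rows 134-180 gray',m[134:182].mean(1).astype(int),'\n B-R',(m[134:182,2]-m[134:182,0]))
    print([ (r,np.round(onz(d,c,r,36)[0],1),np.round(onz(d,c,r,30)[:2],1)) for r in (98,139.2,140.5,150,160,170)])
```

```text
215 rows 92-108 B [143 142 140 140 139 136 151 185 197 197 197 200 201 201 199 196 196 198 199 200] 
  rows 134-180 gray [149 148 147 147 151 148 139 149 160 161 160 161 162 158 147 138 137 137 136 136 144 155 159 159 160 160 159 159 159 158 154 147 149 156 157 157 159 159 159 164 169 171 177 183 185 186 187 187] 
 B-R [-21 -21 -20 -19 -21 -20 -20 -20 -21 -21 -20 -21 -21 -20 -19 -19 -18 -19 -19 -20 -20 -21 -21 -22 -21 -21 -21 -21 -21 -20 -20 -21 -20 -21 -22 -22 -21 -21 -21 -20 -21 -32 -57 -67 -64 -62 -61 -61]
[(98, np.float64(554.8), array([554.3,  75.8])), (139.2, np.float64(602.0), array([602.2,  68.5])), (140.5, np.float64(603.6), array([603.8,  68.2])), (150, np.float64(615.0), array([615.4,  66.5])), (160, np.float64(627.2), array([627.8,  64.6])), (170, np.float64(639.6), array([640.5,  62.6]))]
240 rows 92-108 B [142 142 140 139 139 137 147 175 195 198 198 199 202 202 200 197 197 199 200 201] 
  rows 134-180 gray [166 148 149 150 148 138 118 118 131 137 138 141 142 139 129 122 123 125 126 133 147 152 152 153 153 155 155 155 154 154 151 144 145 155 157 157 159 160 160 163 166 1
[... 638 characters left out ...]
180 gray [189 193 200 203 203 201 195 194 199 205 208 208 208 205 199 193 192 193 195 195 196 196 195 195 195 197 198 198 190 164 140 144 171 190 194 195 195 194 194 194 193 190 184 177 176 177 177 178] 
 B-R [-21 -19 -16 -14 -14 -15 -18 -20 -18 -12 -10 -10  -9 -10 -15 -20 -22 -22 -21 -21 -21 -21 -21 -21 -22 -21 -21 -21 -21 -21 -19 -21 -22 -22 -22 -21 -22 -22 -21 -21 -21 -28 -52 -73 -78 -76 -76 -74]
[(98, np.float64(559.4), array([558.9, 159.4])), (139.2, np.float64(606.7), array([607. , 155.1])), (140.5, np.float64(608.3), array([608.6, 155. ])), (150, np.float64(619.7), array([620.2, 153.9])), (160, np.float64(632.0), array([632.7, 152.8])), (170, np.float64(644.4), array([645.4, 151.7]))]
```

Request:
send_rows(series=[0.35,-15,-1,10,0,0.35,-34,-1.5,25,0,0.35,-34,-1.5,45,0,0.35,-34,-1.5,58,0,0.35,-34,-1.5,66,0,0.35,-34,-1.5,69,0,0.3,-34,-1.5,69,0,0.25,-34,-1.5,69,0,0.25,-34,-1.5,69,0,0.25,-34,-1.5,69,0])

```text
t: 21.02
position: [584.0, 181.3, 43.0]
orientation: [0.001, 0.725, 0.689, 0.001]
wrist_force: [0.5, -0.3, 0.0]
opening: 0.254
grip_force: 0.0
```

Request:
send_rows(series=[0.25,0,1,0,0,0.25,0,2,0,0,0.25,0,3,0,0,0.25,0,3,0,0])

```text
t: 21.35
position: [586.7, 180.8, 42.1]
orientation: [0.0, 0.725, 0.688, 0.0]
wrist_force: [0.4, -0.7, -0.4]
opening: 0.248
grip_force: 0.0
```

Request:
send_rows(series=[0.25,0,1,0,0,0.25,0,1.5,0,0,0.25,0,1.5,0,0])

```text
t: 21.6
position: [587.9, 180.7, 41.9]
orientation: [0.0, 0.725, 0.688, 0.0]
wrist_force: [-0.2, 0.2, -0.2]
opening: 0.247
grip_force: 0.0
```

Request:
send_rows(series=[0.25,0,0.5,0,0,0.25,0,1,0,0,0.25,0,1,0,0])

```text
t: 21.85
position: [588.9, 180.7, 41.9]
orientation: [0.0, 0.725, 0.688, 0.0]
wrist_force: [0.2, 0.1, 0.6]
opening: 0.25
grip_force: 0.0
```

Request:
send_rows(series=[0.25,0,0.5,0,0,0.25,0,1,0,0,0.25,0,1,0,0])

```text
t: 22.1
position: [589.0, 180.7, 41.9]
orientation: [-0.001, 0.725, 0.688, -0.001]
wrist_force: [-3.2, -0.1, 2.1]
opening: 0.25
grip_force: 1.6
```

Request:
send_rows(series=[0.25,0,0.5,0,0,0.25,0,1,0,0,0.25,0,1,0,0])

```text
t: 22.35
position: [589.1, 180.7, 41.9]
orientation: [-0.001, 0.725, 0.688, -0.001]
wrist_force: [-5.5, 0.1, 4.8]
opening: 0.251
grip_force: 3.2
```

Request:
send_rows(series=[0.25,0,0.5,0,0,0.25,0,1,0,0,0.25,0,1,0,0])

```text
t: 22.6
position: [589.1, 180.7, 41.8]
orientation: [-0.002, 0.725, 0.689, -0.002]
wrist_force: [-8.9, 0.5, 7.5]
opening: 0.249
grip_force: 4.5
```

Request:
send_rows(series=[0.25,0,0.5,0,0,0.25,0,1,0,0,0.25,0,1,0,0])

```text
t: 22.85
position: [589.1, 180.7, 41.8]
orientation: [-0.002, 0.725, 0.689, -0.003]
wrist_force: [-10.9, 1.1, 8.7]
opening: 0.26
grip_force: 5.8
```

Request:
send_rows(series=[0.25,0,0.5,0,0,0.25,0,1,0,0,0.25,0,1,0,0])

```text
t: 23.1
position: [589.8, 180.5, 41.8]
orientation: [-0.002, 0.725, 0.689, -0.003]
wrist_force: [-11.3, 0.9, 9.4]
opening: 0.257
grip_force: 6.0
```

Request:
send_rows(series=[0.25,0,0,-0.7,0,0.25,0,0,-1.2,0,0.25,0,0,-1.2,0])

```text
t: 23.35
position: [591.1, 180.2, 42.1]
orientation: [-0.002, 0.725, 0.689, -0.002]
wrist_force: [-7.5, -1.2, 0.6]
opening: 0.249
grip_force: 3.2
```

Request:
send_rows(series=[0.25,0,0.5,0,0,0.25,0,1,0,0,0.25,0,1,0,0])

```text
t: 23.6
position: [591.2, 180.2, 42.1]
orientation: [-0.002, 0.725, 0.689, -0.003]
wrist_force: [-9.0, -0.8, 3.4]
opening: 0.251
grip_force: 4.6
```

Request:
send_rows(series=[0.25,0,0.5,0,0,0.25,0,1,0,0,0.25,0,1,0,0])

```text
t: 23.85
position: [591.3, 180.2, 42.1]
orientation: [-0.003, 0.725, 0.689, -0.004]
wrist_force: [-12.4, 0.5, 5.8]
opening: 0.252
grip_force: 5.9
```

Request:
send_rows(series=[0.25,0,0,-0.6,0,0.25,0,0,-1,0,0.25,0,0,-1,0])

```text
t: 24.1
position: [591.4, 180.2, 42.4]
orientation: [-0.003, 0.725, 0.689, -0.004]
wrist_force: [-9.7, -0.5, 0.5]
opening: 0.25
grip_force: 4.6
```

Request:
send_rows(series=[0.25,0,0.5,0,0,0.25,0,1,0,0,0.25,0,1,-0.4,0,0.25,0,1,-0.8,0])

```text
t: 24.43
position: [591.7, 180.2, 42.9]
orientation: [-0.003, 0.725, 0.689, -0.004]
wrist_force: [-10.3, -1.1, 0.3]
opening: 0.254
grip_force: 5.0
```

Request:
send_rows(series=[0.25,0,0.5,0,0,0.25,0,1,0,0,0.25,0,1,-0.4,0,0.25,0,1,-0.8,0])

```text
t: 24.77
position: [592.0, 180.1, 43.4]
orientation: [-0.004, 0.725, 0.689, -0.005]
wrist_force: [-11.4, -0.3, 0.6]
opening: 0.248
grip_force: 5.7
```

Request:
send_rows(series=[0.25,0,0.7,0,0,0.25,0,1.4,0,0,0.25,0,2,-0.4,0,0.25,0,2,-0.9,0])

```text
t: 25.1
position: [592.3, 180.1, 43.9]
orientation: [-0.005, 0.725, 0.689, -0.006]
wrist_force: [-15.3, 1.1, 0.5]
opening: 0.255
grip_force: 7.4
```

Request:
send_rows(series=[0.25,0,0.7,0,0,0.25,0,1.4,0,0,0.25,0,2,-0.4,0,0.25,0,2,-0.9,0])

```text
t: 25.43
position: [592.7, 180.1, 44.4]
orientation: [-0.006, 0.725, 0.689, -0.007]
wrist_force: [-18.5, -0.2, 2.8]
opening: 0.255
grip_force: 9.1
```

Run:
```python
from h import *
go(592,180,42,-3); print(robot.get_state()['moment'])
```

```text
pos [592.7 180.1  44.4] hy -2.95 tiltz [-0.0188 -0.0012 -0.9998] t 25.43 q [0.11 0.55 1.55 0.   1.06 0.17] F [-18.5  -0.2   2.8] op 0.255 grip 9.1
-> shift [-0.1 -0.7  2.4] turn 0.05
[-0.04000773  3.2797212   0.00438649]
```

Request:
send_rows(series=[0.25,0,-2,0,0,0.25,0,-5,0,0,0.25,0,-8,0,0,0.3,0,-10,0,0,0.35,0,-10,0,0,0.35,0,-10,0,0])

```text
t: 25.93
position: [593.3, 180.5, 48.3]
orientation: [0.001, 0.725, 0.688, 0.001]
wrist_force: [-0.6, -0.6, -0.4]
opening: 0.341
grip_force: 0.0
```

Run:
```python
from h import *
go(587.5,180,235,-3)
```

```text
pos [593.3 180.5  48.3] hy -2.99 tiltz [ 3.1e-03  2.0e-04 -1.0e+00] t 25.93 q [ 0.12  0.53  1.57 -0.    1.04  0.17] F [-0.6 -0.6 -0.4] op 0.341 grip 0.0
-> shift [  -0.8   -5.2 -186.7] turn 0.01
```

Request:
send_rows(series=[0.35,0,-3,0,0,0.35,0,-5,0,0,0.35,0,-5,-10,0,0.35,0,-5,-40,0,0.35,0,-5,-80,0,0.35,0,-5,-115,0,0.35,0,-5,-150,0,0.35,0,-5,-180,0,0.35,0,-5,-186,0,0.35,0,-5,-186,0])

```text
t: 26.77
position: [588.5, 181.0, 237.6]
orientation: [0.002, 0.725, 0.688, 0.003]
wrist_force: [0.6, 0.3, -0.4]
opening: 0.348
grip_force: 0.0
```

Request:
send_rows(series=[0.35,0,7,0,-7,0.35,1,14,0,-14,0.35,2,21,0,-21,0.35,4,28,0,-28,0.35,7,35,0,-35,0.35,10,42,0,-42,0.35,14,50,0,-49,0.35,18,60,0,-56,0.35,21,68,0,-63,0.35,22,72,0,-70])

```text
t: 27.6
position: [659.7, 199.1, 230.8]
orientation: [-0.002, 0.196, 0.981, -0.001]
wrist_force: [-0.9, -0.7, 0.4]
opening: 0.348
grip_force: 0.0
```

Request:
send_rows(series=[0.35,0,0,0,-7,0.35,0,0,0,-14,0.35,0,0,0,-20,0.35,0,0,0,-20,0.35,0,0,0,-20,0.35,0,0,0,-20])

```text
t: 28.1
position: [659.4, 198.9, 232.4]
orientation: [-0.001, 0.028, 1.0, -0.0]
wrist_force: [0.2, -0.3, 0.3]
opening: 0.35
grip_force: 0.0
```

```bash
cat > meas.py <<'E'
from h import *
import sys
from scipy.optimize import least_squares
np.set_printoptions(linewidth=250,suppress=True,precision=2)
def meas(n):
    d=load(n); g=cv2.GaussianBlur(d['color'].astype(np.float32).mean(2),(0,0),.7)
    U=lambda P:proj(d,P)
    # lens rim: search radially for dark line near r=20 around approx axis, visible +y side
    ax=np.array([628.5,128.]); 
    for it in range(2):
        W=[]
        for a in np.radians(np.arange(70,155,4)):
            rr=np.arange(17.5,23,.2); uv=np.array([U([ax[0]+r*np.cos(a),ax[1]+r*np.sin(a),37]) for r in rr],np.float32)
            p=cv2.remap(g,uv[:,0].reshape(1,-1),uv[:,1].reshape(1,-1),cv2.INTER_LINEAR)[0]
            i=np.argmin(p)
            if 0<i<len(p)-1 and p[i]>140: W.append([ax[0]+rr[i]*np.cos(a),ax[1]+rr[i]*np.sin(a)])
        W=np.array(W); f=least_squares(lambda q:np.hypot(*(W-q).T)-20,ax,loss='soft_l1',f_scale=.2); ax=f.x
    print(n,'lens axis',ax,len(W),'rms',np.std(np.hypot(*(W-ax).T)-20))
    def edge(x0,sgn,ys):
        X=[]
        for y in ys:
            xs=np.arange(-6,6,.1)+x0+.0524*(y-128); uv=np.array([U([x,y,36]) for x in xs],np.float32)
            p=cv2.remap(g,uv[:,0].reshape(1,-1),uv[:,1].reshape(1,-1),cv2.INTER_LINEAR)[0]; gr=sgn*np.diff(p)
            X.append([y,xs[np.argmax(gr)]])
        X=np.array(X);k=np.ones(len(X),bool)
        for _ in range(6):
            c=np.polyfit(X[k,0],X[k,1],1); r=X[:,1]-np.polyval(c,X[:,0]); k=abs(r-np.median(r))<max(.4,1.5*np.std(r[k]))
        return c,k.sum(),np.std(r[k])
    for nm,x0,s,ys in (('back',556.5,1,np.arange(30,340,3)),('front',606,-1,[y for y in range(30,340,2) if not 100<y<142])):
        c,k,sd=edge(x0,s,ys); h=-np.degrees(np.arctan(c[0]))
        print(nm,'x@128,307',np.polyval(c,[128,307]),'head',h,'n',k,'sd',sd,'dist lens',(ax[0]-np.polyval(c,ax[1]))*np.cos(np.radians(h)))
for n in sys.argv[1:]: meas(n)
E
python3 - <<'E'
from h import *
go(660,198,233,87); snap('wrist','w10'); snap('top','top4'); snap('scene','scene4')
E
python3 meas.py w3 w8 w10
```

```text
pos [659.4 198.9 232.4] hy 86.83 tiltz [-1.9e-03 -3.0e-04 -1.0e+00] t 28.1 q [ 0.13  0.51  1.13 -0.    1.5  -1.38] F [ 0.2 -0.3  0.3] op 0.35 grip 0.0
-> shift [-0.7 -0.9 -0.6] turn -0.17
w3 lens axis [628.35 127.42] 19 rms 0.2783938446004852
back x@128,307 [554.39 563.81] head -3.0127330187680945 n 47 sd 0.2558035639829592 dist lens 73.88564389834065
front x@128,307 [606.13 620.31] head -4.527491222285176 n 45 sd 0.23385357606076362 dist lens 22.194922743562426
w8 lens axis [629.01 127.83] 20 rms 0.25151094366359744
back x@128,307 [556.57 567.88] head -3.6143285702867414 n 65 sd 0.2145112867670377 dist lens 72.3067951839264
front x@128,307 [604.66 617.84] head -4.210998103109775 n 36 sd 0.4696555451113856 dist lens 24.300596470123406
w10 lens axis [628.71 127.36] 20 rms 0.2872663130451828
back x@128,307 [559.5  567.79] head -2.649396006773405 n 60 sd 0.20538889059173196 dist lens 69.16183506473551
front x@128,307 [607.97 616.85] head -2.8409242244313195 n 28 sd 0.18192857721463876 dist lens 20.747114041191622
```

Run:
```python
from h import *
for n in ('w3','w10'):
    d=load(n); g=cv2.GaussianBlur(d['color'].astype(np.float32).mean(2),(0,0),.7); X=[]
    for x in np.arange(604,653,2.):
        ys=np.arange(112,130,.2); uv=np.array([proj(d,[x,y,114]) for y in ys],np.float32)
        p=cv2.remap(g,uv[:,0].reshape(1,-1),uv[:,1].reshape(1,-1),cv2.INTER_LINEAR)[0]; X.append([x,ys[np.argmin(np.diff(p))]])
    X=np.array(X);k=np.ones(len(X),bool)
    for _ in range(5):
        c=np.polyfit(X[k,0],X[k,1],1);r=X[:,1]-np.polyval(c,X[:,0]);k=abs(r)<max(.4,1.5*np.std(r[k]))
    print(n,'plate heading',np.degrees(np.arctan(c[0])),'y@628',np.polyval(c,628),k.sum(),np.std(r[k]))
a,b=load('scene0')['color'],load('scene4')['color']
df=cv2.GaussianBlur(np.abs(a.astype(np.float32)-b).max(2),(0,0),1.5)>30
nl,_,st,ce=cv2.connectedComponentsWithStats(df.astype(np.uint8))
print([(s[:5].tolist()) for s in st[1:] if s[4]>25])
```

```text
w3 plate heading -2.3233495849479473 y@628 122.20715923820941 19 0.182995376607823
w10 plate heading -1.9735487597499064 y@628 122.31287292247357 19 0.2324259681454333
[[119, 0, 87, 111, 4387], [335, 0, 10, 22, 124], [353, 0, 33, 10, 221], [364, 0, 87, 98, 3606], [367, 0, 268, 249, 21733], [314, 15, 14, 41, 362], [325, 20, 8, 12, 54], [183, 40, 12, 7, 58], [61, 47, 6, 10, 35], [263, 71, 43, 10, 230], [215, 89, 67, 39, 761], [79, 108, 113, 72, 3966], [201, 111, 164, 159, 8403], [350, 189, 11, 38, 208], [212, 198, 14, 14, 99], [204, 217, 21, 10, 142]]
```

```bash
python3 -c "
from workcell import robot
print(robot.sign_off())"
```

```text
the job is handed in; nothing more can be done
None
```

I handed the job in: the lens holder is locked in the slot at the tape, facing the lamp to within about 1°. The straightedge appears to touch both collars: the lens-side measurement reads within 1 mm of contact, and the lamp side is inferred from the rule pivoting there and from the push force. No verdict came back, and I did not check the rest of the table or the other two holders in close-up at the end.

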